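# Guard the samples, then hold the centrifuge lid at its mark

### The arm

A 6-joint arm with a two-finger parallel gripper is mounted at the origin on the work surface. World frame = base frame: x ahead of the robot, y to its left, z up, the work surface at z = 0. Lengths are in mm, angles in rad, forces in N, time in s.
With the tool pointing down it reaches from about 250 to 725 mm from the base axis. Payload 9.7 kg.
Tool frame: the origin (TCP) lies at the very end of the fingers, on their centre line; the grasp point (between the pads) lies 19 mm behind it; y points along the fingers, z is the direction in which the jaws open and shut, and the axes are right-handed (so a half turn about y gives the same grasp; the last joint's range is limited). The gripper opens to 85 mm and grips with 20 to 120 N. Pads are 22 mm wide; open, the fingers measure 114 mm over their backs; the gripper's body (76 mm by 85 mm) begins 54 mm behind the grasp point. The pads swing forward as they close: fully open they stand 13 mm farther back than shut.
Start: joints at [1.28, 0.087, 0.176, 1.66, 0, 1.571], TCP at [157.693, 526.906, 231.284] pointing down, gripper open.
Joint ranges: [-3.13, 3.13], [-0.85, 1.81], [-1.15, 1.24], [-2.2, 2.28], [-1.44, 1.52], [-3.14, 3.14]. Speed limits (rad/s): [2.22, 2.22, 2.57, 3.14, 3.14, 3.14].

### API

Orientations are given as a unit quaternion [w, x, y, z].
In Python, from bench import arm gives the robot as it stands.
- The arm moves only by the tool drive_tool, never from a script. Its argument "rows" is a list of rows, each an object with "fingers": the finger opening in cm, from 0 to 8.54; "offset": the shift along the tool's x, y, z in cm, a list of three; "yaw": the turn about the tool's y in degrees. In form: [{"fingers": fingers, "offset": [x, y, z], "yaw": yaw}, ...]. A call has exactly 10 rows; each row is the pose to reach, as a shift and turn from the pose commanded when the call began, along the tool's axes at that moment; what a row does not reach only later rows make up. A row lasts 1/12 s, in which the tool goes at most 41.7 mm and 7.16 degrees, less where a joint would pass 70% of its speed; a pose out of reach is approached as far as the arm can. A call with a gripper value outside its range is refused whole. The fingers move at their own pace and stop on an object; "newtons" is the grip in N (left out, the last holds). Time passes only in rows, so rows that repeat a pose let the fingers close, or fill a call up. It gives the time, the measured TCP pose, the force and the opening at its end, in the units of the state.
- arm.get_state(): the state, without advancing time (a new reading comes with each control period).
- arm.camera(name): name is "scene" or "top" or "wrist"; returns the picture (400x640x3 uint8, red, green, blue); there is no depth.
- arm.camera_info(name): a dict with "camera_matrix" (3x3 intrinsics, pixels), "R" (3x3) and "t" (3): a world point X has camera coordinates R X + t; the wrist camera has in their place "mount" (4x4, takes a point from camera to tool coordinates, whose origin is the TCP and whose axes are the tool frame's). Camera axes: x right, y down, z forward; pixel columns grow to the right and rows downward; lengths in mm; the calibration is good to about 2 mm. A picture is of the moment at which its call begins: read the wrist's pose just before it. camera_info takes no time and is no camera call.
- arm.finish_job(): hands the job in, once; it reports no verdict.
Trained networks look in the newest picture that a camera, given by its name, has taken for a name from the list of things; names that differ only in an ending like _2 or _b are one class to them, and where a whole thing is asked for, a point or a joint stands for the part that bears it (a point fixed in the world has none). Each returns a list of dicts, best first, with "conf" (0 to 1); they miss things now and then, are a little off and sometimes report something else, mostly with a low value. They report only what shows in the picture. A call takes as long as a camera call.
- arm.boxes_of(camera, label): "rect" ([centre column, centre row, width, height] in pixels, round what is visible of it).
- arm.silhouettes(camera, label): "pixels" (400x640 bool, what is visible of it) and "rect" ([centre column, centre row, width, height] in pixels, round what is visible of it).
- arm.pinpoint(camera, label): "location" ([column, row] in pixels: a listed point, or the origin of a listed thing).
The state is a dict: "time": time; "joints": joint angles; "dq": joint speeds; "tau": joint torques, N m; "tcp_pos": TCP position; "tool_rot": TCP orientation; "contact_force": force on the tool from outside, world axes, zero at the start; "moment": the same for the moment, N m; "opening": opening from 0.0 (shut) to 1.0 (fully open).
Only numpy, scipy, OpenCV 4.12 (cv2) and the standard library are available. Lean on these libraries where they do the work, as an engineer would, in place of code of your own. Each camera call takes 0.05 s, during which the arm holds its last target.

### The job

First, with the centrifuge shut, shield the open sample tubes: take the blue splash panel out of its slotted stand and set it on the bench, centred and leaning back by itself against the dark metal rest on the side facing the centrifuge, its foot some 3 cm out from the rest so that it clearly slants. Then raise the centrifuge's sprung lid by its bar handle until the yellow line on its side is level with the red pointer, and finish while still holding the lid still there with the gripper. Do not shift the red pointer or any other thing on the bench.

Things in the scene. Friction and masses are not known exactly. Their poses are not given: they have to be found in the camera images.
- panel_mid (a point): Centre (half-way up) of the loose blue splash panel with a white top border: a flat rigid slab 140 mm wide (its x) x 8 mm thick (its y) x 160 mm tall (its z, up), 0.14 to 0.28 kg. It starts upright in the slotted stand; pinch it by its top edge across the 8 mm.
- panel_foot (a point): Middle of the splash panel's lower edge face, 80 mm below panel_mid along the panel's z; same axes.
- panel: The splash panel itself; origin as panel_foot.
- stand: Fixed grey slotted stand, 160 x 90 mm, 45 mm high, origin at the centre of its underside. Its slot runs along its x axis over its middle, 10.5 mm wide, open at both ends and at the top, slot floor 8 mm above the bench; the panel stands on that floor with its x along the stand's x and is free to be lifted straight out.
- rest_edge (a point): Fixed dark-metal rest for the panel, an upright plate like a bookend: 130 mm wide (along x of this frame), 100 mm high, 6 mm thick. This point is the middle of its top edge, 100 mm above the bench, on the face towards the centrifuge. The frame's y axis is level and points out of that face towards the centrifuge; z is up. The plate and its 4 mm base (reaching 52 mm back from the face) lie wholly on the -y side; on the +y side there is bare bench.
- rest: The rest itself; origin on the bench straight below rest_edge, same axes.
- lid_handle (a point): Middle of the black round bar handle on the lid of the cream benchtop centrifuge: bar of 12 mm diameter along y of this frame, 100 mm between its two posts, its middle line 35 mm above the lid's top face and 30 mm behind the lid's front edge. Frame x points from the handle towards the hinge side, parallel to the lid plate (level when shut), z out of the lid's top. The bar lies 190 mm in front of the hinge axis (-x of this frame) and 46 mm above it (z of this frame).
- lid_hinge (a point): Point on the lid's hinge axis, at the rear of the centrifuge, 132 mm above the bench, half-way across its 220 mm width; same axes as lid_handle, turning with the lid. The hinge axis is y. The centrifuge is 240 mm deep x 220 mm wide and 120 mm high under the lid; the lid is 220 x 220 x 22 mm, its mid-plane passing through the hinge axis.
- lid (a joint): Lid angle, rad: 0 shut, growing as the handle end rises and swings back towards the hinge; stop at 1.25. A spring in the hinge (0.35 N m shut, 0.5 N m more per rad) and the lid's weight (0.3 to 0.6 kg) pull it shut: about 4 to 6 N at the handle; let go, it slams shut.
- pointer (a joint): Angle of the red pointer that marks how far to open, rad, same axis, zero and direction as joint lid: the lid is at the mark when joint lid equals this. It is between 0.45 and 0.85 and stays where it was set.
- pointer_tip (a point): Red disc (22 mm) at the end of the red pointer, 165 mm from the hinge axis, 126 mm to the -y side of the lid's middle (just outside the lid's side, which carries a yellow line to be brought level with the pointer). Frame x runs along the pointer towards the hinge.
- tube_rack: Loose white rack of open sample tubes, 100 x 50 mm, 85 mm high, standing behind the rest (its -y side). Leave it alone. Origin under its centre.
- stain_bottle: Loose amber bottle, 48 mm diameter, 110 mm high, leave alone. Origin under its centre.
- specimen_jar: Loose jar with a yellow cap, 56 mm diameter, 75 mm high, leave alone. Origin under its centre.
- beaker: Loose glass beaker, 60 mm diameter, 80 mm high, leave alone. Origin under its centre.
- slide_box: Loose green slide box, 90 x 140 x 30 mm, leave alone. Origin under its centre.

How it is judged:
By the outcome, as a careful person would: the job done as asked, in the order asked, and still so for the second after the job is handed in, while the arm keeps its last pose, push and grip.
It also fails if it takes over 51 s, if anything falls off the work surface, if the arm or the gripper's body presses on something with over 40 N, if the wrist force passes 120 N, or if a joint passes its speed limit or range.

## Working session

There is one attempt and no reset: what is moved stays moved. The work goes in short steps, Python scripts to look and compute and a tool call to move; the robot and the scene stay as the last step left them, time stands still between calls to the robot, and variables do not carry over. Pictures are saved under pics/ and viewed, and the job is handed in when it is done.

Besides the shell and the picture viewer there is one more tool, called after "Request:" by a JSON object that holds its "api" and its "payload", one argument or row to a line. drive_tool: Moves the arm, as the interface text tells. Its arguments: {"type":"object","properties":{"rows":{"type":"array","items":{"type":"object","properties":{"fingers":{"type":"number"},"offset":{"type":"array","items":{"type":"number"}},"yaw":{"type":"number"}}}},"newtons":{"type":"number"}},"required":["rows"]}

```bash
ls; mkdir -p pics
cat > h.py <<'E'
import numpy as np, cv2
from bench import arm
def save(c,n):
    im=arm.camera(c); cv2.imwrite(f'pics/{n}.png',im[:,:,::-1]); return im
E
python3 - <<'E'
from h import *
s=arm.get_state()
for k,v in s.items(): print(k,np.round(v,3))
for c in ['scene','top']:
    save(c,c+'0'); i=arm.camera_info(c); print(c,{k:np.round(v,3).tolist() for k,v in i.items()})
i=arm.camera_info('wrist'); print({k:np.round(v,3).tolist() for k,v in i.items()})
E
```

```text
pics
time 0.0
joints [ 1.28   0.087  0.175  1.66  -0.     1.571]
dq [-0.003  0.     0.     0.    -0.001  0.   ]
tau [-2.0000e-03 -5.2039e+01  4.6481e+01  1.6000e-02 -0.0000e+00 -0.0000e+00]
tcp_pos [157.635 526.708 230.599]
tool_rot [-0.699  0.7   -0.102  0.102]
contact_force [ 0.494  0.463 -0.524]
moment [-0.011 -0.046 -0.008]
opening 1.001
scene {'camera_matrix': [[416.324, 0.0, 324.084], [0.0, 416.324, 200.941], [0.0, 0.0, 1.0]], 'R': [[-0.889, 0.459, -0.015], [0.401, 0.761, -0.51], [-0.223, -0.459, -0.86]], 't': [453.611, -207.916, 1529.157]}
top {'camera_matrix': [[388.518, 0.0, 321.9], [0.0, 388.518, 198.34], [0.0, 0.0, 1.0]], 'R': [[0.026, -1.0, -0.011], [-0.999, -0.026, -0.048], [0.047, 0.012, -0.999]], 't': [78.393, 527.96, 1385.068]}
{'camera_matrix': [[296.056, 0.0, 322.345], [0.0, 296.056, 201.116], [0.0, 0.0, 1.0]], 'mount': [[0.001, 0.966, 0.259, -65.996], [0.0, -0.259, 0.966, -143.374], [1.0, -0.001, -0.0, -0.051], [0.0, 0.0, 0.0, 1.0]]}
```

View pics/scene0.png

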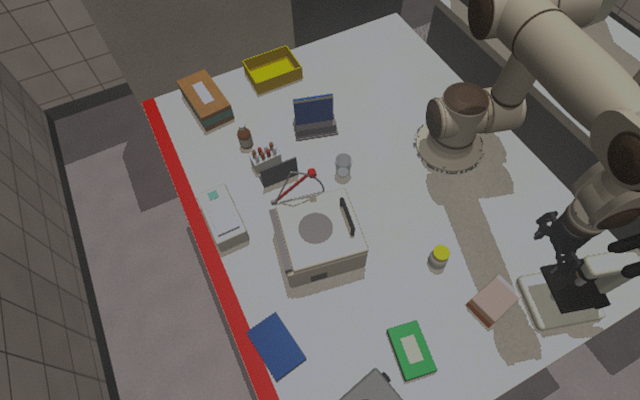

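View pics/top0.png

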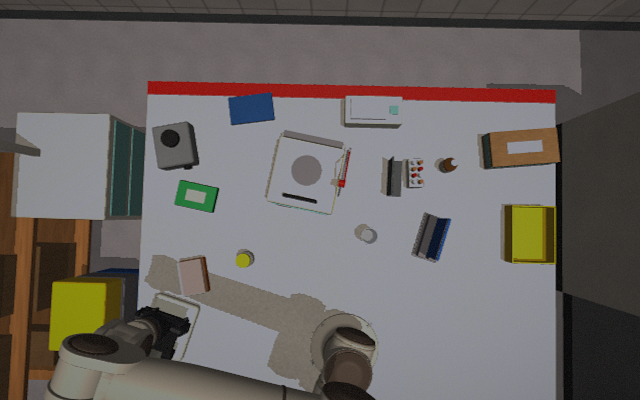

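The top view shows the centrifuge around (305,172), the pointer at (345,168), the rest plate at (393,176), the rack at (415,172), the beaker at (367,233) and the stand with its panel at (432,237). Next I'll run the networks on these.

```bash
cat >> h.py <<'E'
from scipy.optimize import least_squares
I={c:arm.camera_info(c) for c in ['scene','top','wrist']}
def proj(c,X,info=None):
    i=info or I[c]; X=np.atleast_2d(X); p=X@np.array(i['R']).T+np.array(i['t']); K=np.array(i['camera_matrix']); q=p@K.T; return q[:,:2]/q[:,2:]
def tri(obs): # list of (info,uv)
    f=lambda X: np.concatenate([proj(None,X,i)[0]-uv for i,uv in obs])
    r=least_squares(f,[400,0,80]); return r.x, np.abs(r.fun).max()
def planepix(c,uv,z,info=None):
    i=info or I[c]; K=np.array(i['camera_matrix']);R=np.array(i['R']);t=np.array(i['t'])
    d=R.T@np.linalg.inv(K)@np.array([uv[0],uv[1],1]); o=-R.T@t
    return o+d*(z-o[2])/d[2]
from scipy.spatial.transform import Rotation as Ro
def wristinfo(s):
    q=s['tool_rot']; R=Ro.from_quat([q[1],q[2],q[3],q[0]]).as_matrix()
    M=np.array(I['wrist']['mount']); Rc=R@M[:3,:3]; tc=R@M[:3,3]+np.array(s['tcp_pos'])
    return dict(camera_matrix=I['wrist']['camera_matrix'],R=Rc.T,t=-Rc.T@tc)
E
python3 - <<'E'
from h import *
s=arm.get_state(); print(Ro.from_quat(np.roll(s['tool_rot'],-1)).as_matrix().round(3))
for l in ['panel_mid','panel_foot','stand','rest_edge','rest','lid_handle','lid_hinge','pointer_tip','tube_rack','stain_bottle','beaker','specimen_jar']:
    o=[]
    for c in ['scene','top']:
        r=arm.pinpoint(c,l)
        print(l,c,[(np.round(x['location'],1).tolist(),round(x['conf'],2)) for x in r[:2]])
        if r:o.append((I[c],np.array(r[0]['location'])))
    if len(o)==2: X,e=tri(o); print('   ',X.round(1),round(e,2))
print(arm.get_state()['time'])
E
```

```text
[[ 0.958 -0.     0.287]
 [-0.287 -0.001  0.958]
 [-0.    -1.    -0.001]]
panel_mid scene [([314.4, 114.2], 0.96)]
panel_mid top [([438.5, 242.0], 0.97), ([244.4, 257.5], 0.73)]
    [ 384.2 -317.6   51.4] 0.49
panel_foot scene [([315.5, 124.1], 0.58)]
panel_foot top [([428.7, 233.7], 0.74)]
    [ 406.2 -281.3   46.1] 1.48
stand scene [([315.9, 128.9], 0.75)]
stand top [([409.4, 175.8], 0.63), ([427.9, 235.5], 0.57)]
    [ 534.5 -139.4  246.8] 21.14
rest_edge scene [([276.7, 161.2], 0.78), ([309.5, 168.2], 0.51)]
rest_edge top [([390.9, 174.6], 0.64), ([344.6, 182.3], 0.41)]
    [ 608.2 -138.1  117.8] 0.76
rest scene [([283.1, 178.3], 0.71)]
rest top [([388.3, 177.3], 0.97)]
    [ 603.3 -142.6    9.9] 1.46
lid_handle scene [([347.9, 210.1], 0.59)]
lid_handle top [([301.8, 200.0], 0.79)]
    [510.8 154.4 173.1] 0.14
lid_hinge scene [([281.8, 237.3], 0.95)]
lid_hinge top [([310.9, 138.5], 0.74)]
    [712.9 132.5 148.9] 0.44
pointer_tip scene [([310.0, 169.2], 0.45), ([268.0, 162.2], 0.36)]
pointer_tip top [([341.5, 181.9], 0.42)]
    [565.6  31.6 258.7] 0.42
tube_rack scene [([264.9, 162.6], 0.76)]
tube_rack top [([410.0, 173.3], 0.88)]
    [ 627.  -223.4   17.8] 1.05
stain_bottle scene [([310.1, 167.4], 0.72), ([244.7, 145.6], 0.58)]
stain_bottle top [([445.9, 163.0], 0.73), ([245.0, 258.3], 0.55)]
    [ 566.  -333.  -158.6] 35.15
beaker scene [([344.3, 172.8], 0.64), ([312.5, 113.3], 0.52)]
beaker top [([369.1, 233.5], 0.65)]
    [396.7 -79.1 -15.1] 2.03
specimen_jar scene [([438.3, 265.3], 0.76)]
specimen_jar top [([246.2, 258.3], 0.69)]
    [296.9 367.2 -25.1] 0.81
1.3
```

Request:
{"api": "drive_tool", "payload": {
  "rows": [
    {"fingers": 8.5, "offset": [1.5, -0.5, -1.6], "yaw": 0},
    {"fingers": 8.5, "offset": [4.5, -1.5, -4.8], "yaw": 0},
    {"fingers": 8.5, "offset": [7.5, -2.5, -8], "yaw": 0},
    {"fingers": 8.5, "offset": [10.5, -3.5, -11.2], "yaw": 0},
    {"fingers": 8.5, "offset": [13.5, -4.5, -14.4], "yaw": 0},
    {"fingers": 8.5, "offset": [16.5, -5.5, -17.6], "yaw": 0},
    {"fingers": 8.5, "offset": [19.5, -6.5, -20.8], "yaw": 0},
    {"fingers": 8.5, "offset": [22.5, -7.5, -24], "yaw": 0},
    {"fingers": 8.5, "offset": [25.5, -8.5, -27.2], "yaw": 0},
    {"fingers": 8.5, "offset": [27, -9, -29], "yaw": 0}
  ]
}}

```text
time: 2.13
tcp_pos: [329.8, 177.7, 320.1]
tool_rot: [0.7, -0.699, 0.102, -0.103]
contact_force: [1.7, 0.6, 0.4]
opening: 0.994
```

```bash
cat >> h.py <<'E'
import pickle,os
def look(n,labels):
    s=arm.get_state(); im=save('wrist',n); wi=wristinfo(s)
    d=dict(wi=wi,p={})
    for l in labels:
        r=arm.pinpoint('wrist',l); d['p'][l]=[(np.array(x['location']),x['conf']) for x in r[:2]]
        print(l,[(x['location'],round(x['conf'],2)) for x in r[:2]])
    pickle.dump(d,open(f'pics/{n}.pkl','wb')); return d
E
python3 - <<'E'
from h import *
s=arm.get_state();print(s['time'],s['tcp_pos'],s['joints'])
look('w1',['lid_handle','lid_hinge','pointer_tip','rest_edge','panel_mid'])
E
```

```text
2.1333 [329.82882023 177.69717247 320.1078606 ] [ 4.94172550e-01 -2.69954914e-01  2.32881031e-02  1.86294832e+00
 -4.11493726e-06  7.84506215e-01]
lid_handle [([189.4, 244.2], 0.38)]
lid_hinge [([572.5, 212.4], 0.34)]
pointer_tip []
rest_edge []
panel_mid [([25.8, 314.3], 0.62), ([574.3, 213.1], 0.38)]
```

View pics/w1.png

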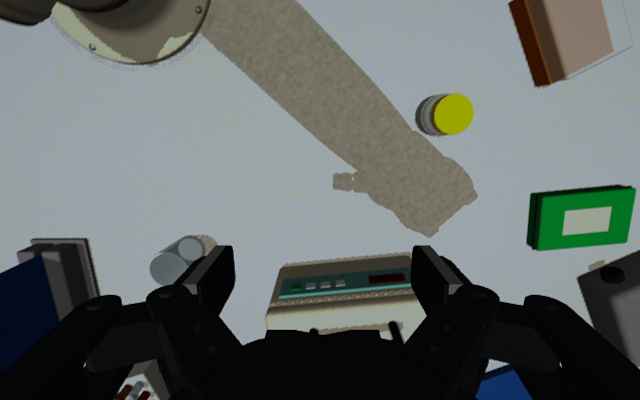

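The wrist camera looks back over the tool's -x side. The beaker is at (180,262) and the stand and panel are partly cut off at bottom left (50,310). I'll move over towards the stand.

Request:
{"api": "drive_tool", "payload": {
  "rows": [
    {"fingers": 8.5, "offset": [1, 0, -2], "yaw": 1},
    {"fingers": 8.5, "offset": [3, 0, -5.5], "yaw": 2},
    {"fingers": 8.5, "offset": [5.1, 0, -9.1], "yaw": 3},
    {"fingers": 8.5, "offset": [7.2, 0, -12.7], "yaw": 4},
    {"fingers": 8.5, "offset": [9.3, 0, -16.3], "yaw": 5},
    {"fingers": 8.5, "offset": [11.4, 0, -19.9], "yaw": 6},
    {"fingers": 8.5, "offset": [13.5, 0, -23.5], "yaw": 7},
    {"fingers": 8.5, "offset": [15.6, 0, -27.1], "yaw": 8},
    {"fingers": 8.5, "offset": [17.7, 0, -30.7], "yaw": 8},
    {"fingers": 8.5, "offset": [19.5, 0, -34], "yaw": 8}
  ]
}}

```text
time: 3.27
tcp_pos: [419.8, -202.9, 318.7]
tool_rot: [0.691, -0.691, 0.15, -0.15]
contact_force: [0.5, 0.2, 0.6]
opening: 0.995
```

Run:
```python
from h import *
s=arm.get_state();print(s['time'],s['tcp_pos'],s['joints']);print(Ro.from_quat(np.roll(s['tool_rot'],-1)).as_matrix().round(3))
look('w2',['panel_mid','stand','rest_edge','pointer_tip'])
```

```text
3.2667 [ 419.8463003  -202.8847563   318.70704608] [-4.50210924e-01 -6.04512980e-02  2.00390673e-01  1.83225157e+00
  1.05376900e-04 -2.25637032e-02]
[[ 0.91  -0.001  0.415]
 [-0.415  0.     0.91 ]
 [-0.001 -1.     0.   ]]
panel_mid [([246.2, 191.8], 0.57)]
stand [([256.5, 178.3], 0.63)]
rest_edge [([422.5, 282.0], 0.72)]
pointer_tip []
```

View pics/w2.png

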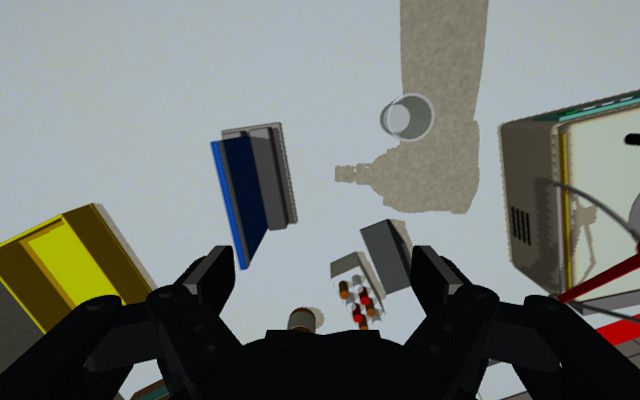

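Run:
```python
import cv2
im=cv2.imread('pics/w2.png'); cv2.imwrite('pics/w2z.png',cv2.resize(im[110:290,190:440],None,fx=3.2,fy=3.2,interpolation=cv2.INTER_CUBIC))
```

```text
(no output)
```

View pics/w2z.png

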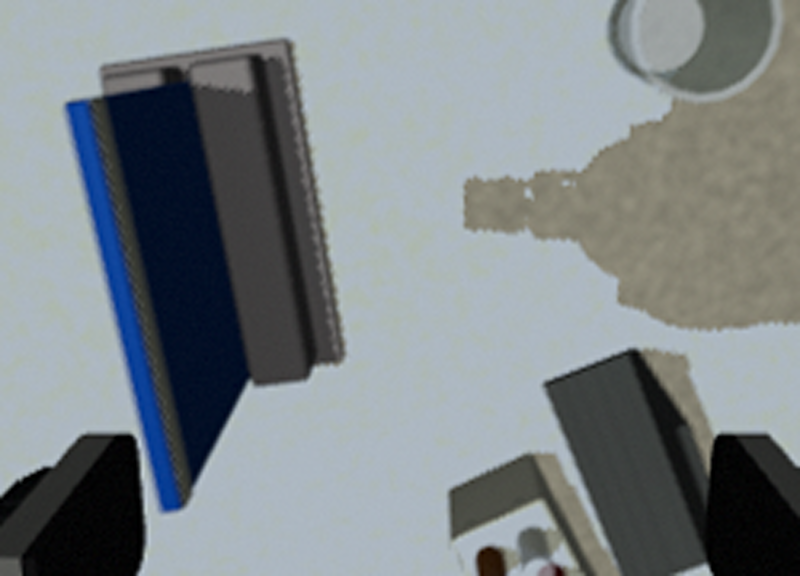

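Run:
```python
from h import *
d=pickle.load(open('pics/w2.pkl','rb'));wi=d['wi']
P=[planepix(None,p,168,wi) for p in [(210.9,142.2),(218.8,140.6),(247.2,268.8),(240.9,269.4)]]
for p in P: print(p.round(1))
a=(P[0]+P[1])/2;b=(P[2]+P[3])/2;print((a+b)/2,np.linalg.norm(a-b),np.degrees(np.arctan2(*(b-a)[[1,0]])))
# project known-shape into scene/top for height check
m=(a+b)/2
for z in (148,168,188): 
    print(z,proj('top',m+[0,0,z-168]),proj('scene',m+[0,0,z-168]))
    # check length for other heights
    Q=[planepix(None,p,z,wi) for p in [(214.85,141.4),(244,269.1)]];print(np.linalg.norm(Q[0]-Q[1]),((Q[0]+Q[1])/2).round(1))
print((-wi['R'].T@wi['t']).round(1))
for c in ['top','scene']:
    im=cv2.imread(f'pics/{c}0.png')
    r=im[195:275,395:465] if c=='top' else im[80:150,280:350]
    cv2.imwrite(f'pics/{c}z.png',cv2.resize(r,None,fx=7,fy=7,interpolation=cv2.INTER_CUBIC))
im=cv2.imread('pics/w2.png'); cv2.imwrite('pics/w2r.png',cv2.resize(im[205:330,320:430],None,fx=4.7,fy=4.7,interpolation=cv2.INTER_CUBIC))
```

```text
[ 332.  -282.6  168. ]
[ 333.9 -274.9  168. ]
[ 467.  -315.2  168. ]
[ 464.8 -321.8  168. ]
[ 399.40920451 -298.61009556  168.        ] 138.75171574199882 -16.634341415296433
148 [[441.57723074 238.60783355]] [[312.49293851 100.32349559]]
148.17888756623057 [ 402.1 -307.   148. ]
168 [[443.44807897 238.96031785]] [[312.26893342  96.15341534]]
138.7443726333698 [ 399.4 -298.6  168. ]
188 [[445.38056927 239.32441606]] [[312.03948274  91.88195991]]
129.30985770050899 [ 396.7 -290.3  188. ]
[ 359.8 -175.7  462.1]
```

View pics/topz.png

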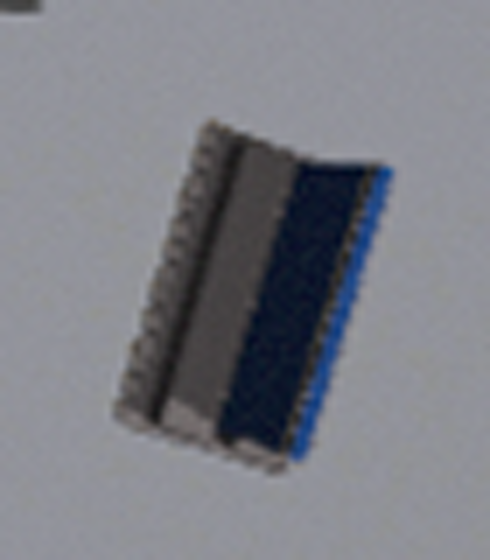

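View pics/w2r.png

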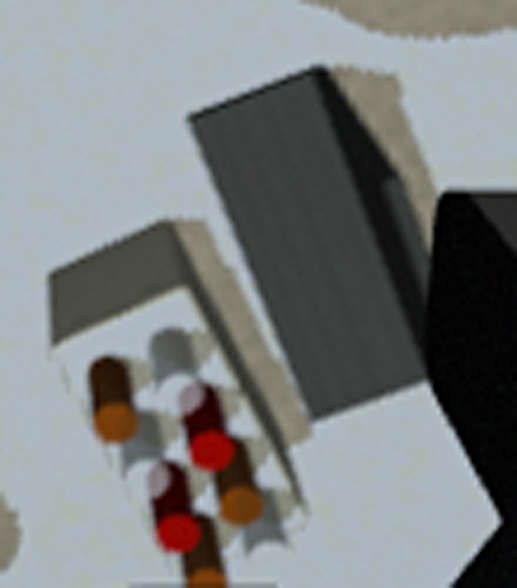

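View pics/scenez.png

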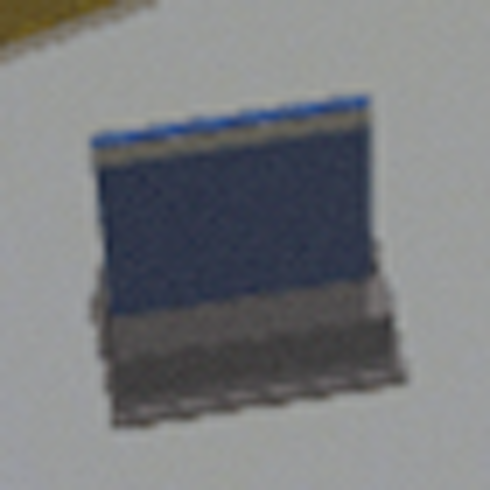

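The wrist view has the panel's top edge running from (214.8,141.4) to (244,269.1). That puts its centre at about (399,-299,168), heading -16.6°, and the top and scene views agree to within about 1 px. I'll move above it and check again.

Request:
{"api": "drive_tool", "payload": {
  "rows": [
    {"fingers": 8.5, "offset": [0.4, 1.5, -1.9], "yaw": -2},
    {"fingers": 8.5, "offset": [1, 4, -4.5], "yaw": -4},
    {"fingers": 8.5, "offset": [1.6, 6.5, -7], "yaw": -6},
    {"fingers": 8.5, "offset": [2.1, 9, -9], "yaw": -7.9},
    {"fingers": 8.5, "offset": [2.1, 10, -9.6], "yaw": -7.9},
    {"fingers": 8.5, "offset": [2.1, 10, -9.6], "yaw": -7.9},
    {"fingers": 8.5, "offset": [2.1, 10, -9.6], "yaw": -7.9},
    {"fingers": 8.5, "offset": [2.1, 10, -9.6], "yaw": -7.9},
    {"fingers": 8.5, "offset": [2.1, 10, -9.6], "yaw": -7.9},
    {"fingers": 8.5, "offset": [2.1, 10, -9.6], "yaw": -7.9}
  ]
}}

```text
time: 4.35
tcp_pos: [398.7, -297.5, 220.8]
tool_rot: [-0.699, 0.7, -0.102, 0.103]
contact_force: [-0.3, -0.6, -0.0]
opening: 0.994
```

Run:
```python
from h import *
s=arm.get_state();print(s['time'],s['tcp_pos'],s['joints']);print(Ro.from_quat(np.roll(s['tool_rot'],-1)).as_matrix().round(3))
look('w3',['rest_edge','panel_mid'])
```

```text
4.35 [ 398.70391937 -297.52232127  220.81420667] [-6.41134765e-01 -4.45777560e-02  2.17971373e-02  1.63499168e+00
  9.57612784e-05 -3.49759235e-01]
[[ 0.958  0.002  0.287]
 [-0.287 -0.001  0.958]
 [ 0.002 -1.    -0.001]]
rest_edge []
panel_mid []
```

View pics/w3.png

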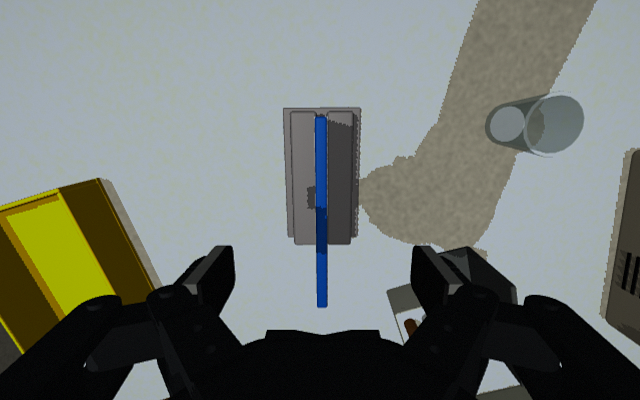

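The panel's top edge is vertical at column 321.5, rows 114–307, which is centred between the fingers and aligned with them. I'll compute its offset along tool x.

Run:
```python
from h import *
d=pickle.load(open('pics/w3.pkl','rb'));wi=d['wi']
T=np.array([398.7,-297.5]);X=np.array([.958,-.287]);Z=np.array([.287,.958])
im=cv2.imread('pics/w3.png').astype(int); m=(im[:,:,0]>im[:,:,2]+50)&(im[:,:,0]>60); m[:, :300]=0;m[:,340:]=0
for r in (120,160,200,240,280,300): c=np.where(m[r])[0]; print(r,c.min(),c.max())
rr=np.where(m.any(1))[0];print(rr.min(),rr.max())
for r in (rr.min(),rr.max()+1):
  p=planepix(None,(321.6,r),168,wi)[:2]; print(p,(p-T)@X,(p-T)@Z)
```

```text
120 315 326
160 315 326
200 316 326
240 317 326
280 317 326
300 317 326
117 307
[ 332.63402056 -278.32586816] -68.79418414012005 -0.5921177951215336
[ 466.36664052 -318.64580261] 70.89348697084137 -0.8373530730318335
```

Request:
{"api": "drive_tool", "payload": {
  "rows": [
    {"fingers": 8.5, "offset": [0.1, 2, -0.05], "yaw": 0},
    {"fingers": 8.5, "offset": [0.1, 4.5, -0.05], "yaw": 0},
    {"fingers": 8.5, "offset": [0.1, 7, -0.05], "yaw": 0},
    {"fingers": 8, "offset": [0.1, 8.4, -0.05], "yaw": 0},
    {"fingers": 6, "offset": [0.1, 8.4, -0.05], "yaw": 0},
    {"fingers": 4, "offset": [0.1, 8.4, -0.05], "yaw": 0},
    {"fingers": 2, "offset": [0.1, 8.4, -0.05], "yaw": 0},
    {"fingers": 0, "offset": [0.1, 8.4, -0.05], "yaw": 0},
    {"fingers": 0, "offset": [0.1, 8.4, -0.05], "yaw": 0},
    {"fingers": 0, "offset": [0.1, 8.4, -0.05], "yaw": 0}
  ],
  "newtons": 40
}}

```text
time: 5.33
tcp_pos: [399.1, -299.2, 136.4]
tool_rot: [-0.699, 0.7, -0.103, 0.104]
contact_force: [-1.5, 3.7, 20.1]
opening: 0.085
```

The panel is gripped with an opening of about 7 mm. I'll lift it straight out, then work out the rest's pose from view w2.

Request:
{"api": "drive_tool", "payload": {
  "rows": [
    {"fingers": 0, "offset": [0, -0.5, 0], "yaw": 0},
    {"fingers": 0, "offset": [0, -1.2, 0], "yaw": 0},
    {"fingers": 0, "offset": [0, -2.5, 0], "yaw": 0},
    {"fingers": 0, "offset": [0, -4, 0], "yaw": 0},
    {"fingers": 0, "offset": [0, -5.5, 0], "yaw": 0},
    {"fingers": 0, "offset": [0, -7.5, 0], "yaw": 0},
    {"fingers": 0, "offset": [0, -9.5, 0], "yaw": 0},
    {"fingers": 0, "offset": [0, -11.5, 0], "yaw": 0},
    {"fingers": 0, "offset": [0, -12.5, 0], "yaw": 0},
    {"fingers": 0, "offset": [0, -12.5, 0], "yaw": 0}
  ]
}}

```text
time: 6.17
tcp_pos: [399.3, -299.3, 262.9]
tool_rot: [-0.699, 0.7, -0.102, 0.104]
contact_force: [0.1, -0.2, -1.8]
opening: 0.088
```

Run:
```python
from h import *
s=arm.get_state();print(s['time'],s['tcp_pos'],s['contact_force'])
d=pickle.load(open('pics/w2.pkl','rb'));wi=d['wi']
z2p=lambda q:(320+q[0]/4.7,205+q[1]/4.7)
pts={k:planepix(None,z2p(q),z,wi) for k,q,z in [('b0',(190,118),4),('b1',(312,420),4),('f0',(320,68),4),('f1',(430,380),4),('t0',(402,180),100),('tb0',(386,186),100)]}
for k,p in pts.items():print(k,p.round(1))
v=pts['b1']-pts['b0'];print(np.linalg.norm(v),np.degrees(np.arctan2(v[1],v[0])))
v=pts['f1']-pts['f0'];print(np.linalg.norm(v),np.degrees(np.arctan2(v[1],v[0])))
for c,(x,y) in {'top':(345,130),'scene':(220,130)}.items():
    im=save(c,c+'1')[:,:,::-1]
    cv2.imwrite(f'pics/{c}z1.png',cv2.resize(im[y:y+80,x:x+110],None,fx=7,fy=7,interpolation=cv2.INTER_CUBIC))
look('w4',['rest_edge'])
```

```text
6.1667 [ 399.31773437 -299.34664059  262.93829182] [ 0.12671201 -0.17091195 -1.76945974]
b0 [ 542.2 -190.2    4. ]
b1 [ 671.4 -194.9    4. ]
f0 [ 543.9 -142.1    4. ]
f1 [ 673.9 -149.2    4. ]
t0 [ 545.7 -140.2  100. ]
tb0 [ 545.5 -145.   100. ]
129.26997936066994 -2.094217616892935
130.19384580350908 -3.127104781501438
rest_edge [([501.0, 315.8], 0.96)]
```

View pics/topz1.png

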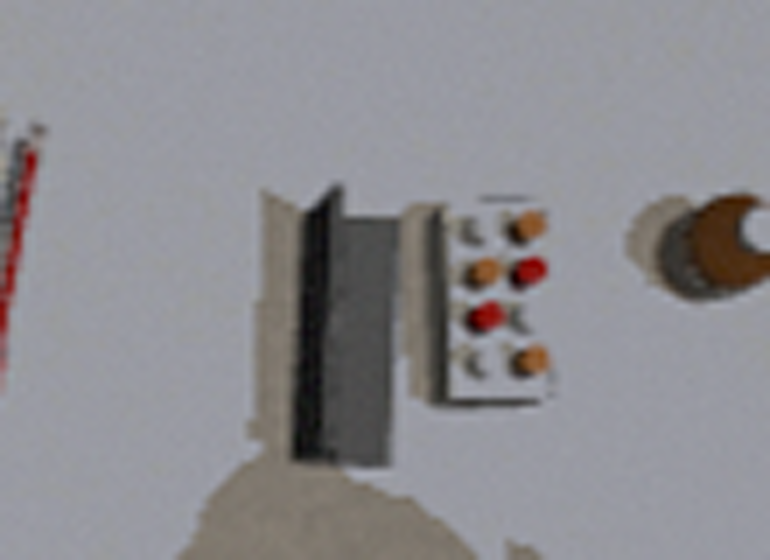

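View pics/scenez1.png

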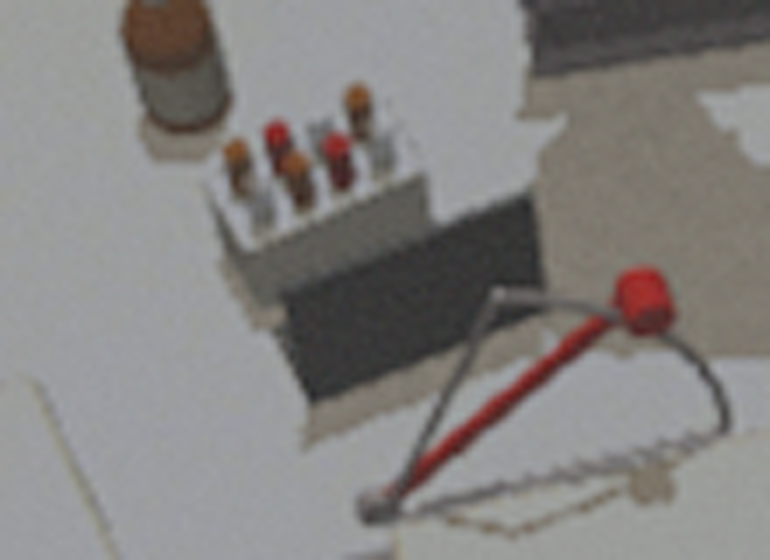

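View pics/w4.png

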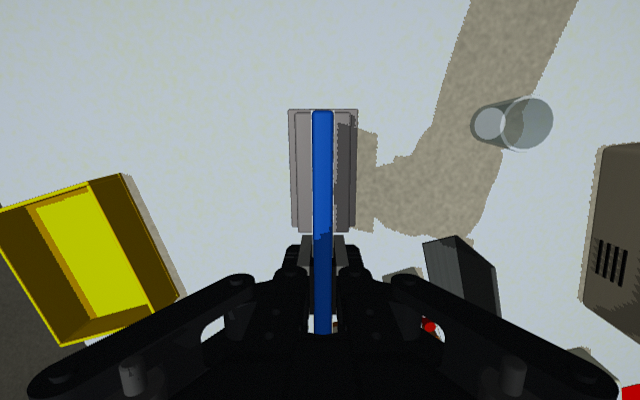

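Run:
```python
from h import *
z2p=lambda q:(345+q[0]/7,130+q[1]/7)
for q,z in [((303,212),0),((293,460),0),((341,186),100),((398,220),4),((388,466),4)]: print(q,planepix('top',z2p(q),z).round(1))
print(planepix('top',(390.9,174.6),100),planepix('scene',(276.7,161.2),100))
z2s=lambda q:(220+q[0]/7,130+q[1]/7)
for q,z in [((312,403),0),((545,312),0),((286,292),100),((532,193),100)]: print('s',q,planepix('scene',z2s(q),z).round(1))
d=pickle.load(open('pics/w4.pkl','rb'));
im=cv2.imread('pics/w4.png'); cv2.imwrite('pics/w4r.png',cv2.resize(im[225:330,400:510],None,fx=5,fy=5,interpolation=cv2.INTER_CUBIC))
```

```text
(303, 212) [ 671.3 -145.7    0. ]
(293, 460) [ 542.  -142.9    0. ]
(341, 186) [ 669.4 -148.2  100. ]
(398, 220) [ 667.8 -194.3    4. ]
(388, 466) [ 539.9 -191.3    4. ]
[ 607.89044533 -139.7486656   100.        ] [ 606.70016221 -152.43938007  100.        ]
s (312, 403) [ 670.2 -141.     0. ]
s (545, 312) [ 544.5 -136.1    0. ]
s (286, 292) [ 669.6 -138.   100. ]
s (532, 193) [ 543.8 -136.   100. ]
```

View pics/w4r.png

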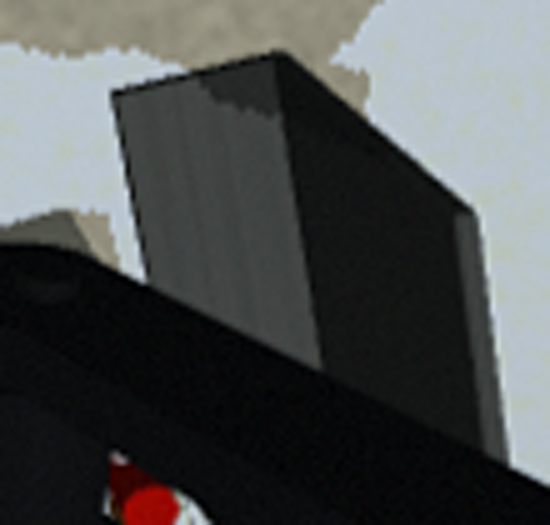

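Run:
```python
from h import *
d=pickle.load(open('pics/w4.pkl','rb'));wi=d['wi']
for q,z in [((478,212),100),((508,465),100),((455,218),100),((112,92),4),((280,52),4),((150,280),4),((322,368),4)]:
    print(q,planepix(None,(400+q[0]/5,225+q[1]/5),z,wi).round(1))
```

```text
(478, 212) [ 544.  -138.8  100. ]
(508, 465) [ 612.2 -141.5  100. ]
(455, 218) [ 544. -144.  100.]
(112, 92) [ 540.8 -190.3    4. ]
(280, 52) [ 542.6 -141.4    4. ]
(150, 280) [ 604.  -191.9    4. ]
(322, 368) [ 648.8 -147.4    4. ]
```

The wrist views put the rest's face middle at about (608.5,-141), heading -2.5°. The scene view agrees to about 2 mm and the top view to about 4 mm. Next I carry the panel to a point 31 mm out from that face, still high.

Request:
{"api": "drive_tool", "payload": {
  "rows": [
    {"fingers": 0, "offset": [0.6, -0.3, 1], "yaw": -1},
    {"fingers": 0, "offset": [2, -0.6, 3.2], "yaw": -3},
    {"fingers": 0, "offset": [4, -1, 6.5], "yaw": -5},
    {"fingers": 0, "offset": [6, -1, 9.8], "yaw": -7},
    {"fingers": 0, "offset": [8, -1, 13.1], "yaw": -9},
    {"fingers": 0, "offset": [10, -1, 16.4], "yaw": -11},
    {"fingers": 0, "offset": [12, -1, 19.6], "yaw": -12.5},
    {"fingers": 0, "offset": [13.7, -1, 22.3], "yaw": -13.5},
    {"fingers": 0, "offset": [14.6, -1, 23.7], "yaw": -14.2},
    {"fingers": 0, "offset": [14.8, -1, 24.2], "yaw": -14.2}
  ]
}}

```text
time: 7.2
tcp_pos: [612.0, -107.0, 268.3]
tool_rot: [0.707, -0.707, 0.015, -0.013]
contact_force: [-0.1, 0.3, -2.7]
opening: 0.085
```

Run:
```python
from h import *
s=arm.get_state();print(s['time'],s['tcp_pos'],s['joints'].round(3) if hasattr(s['joints'],'round') else s['joints']);R=Ro.from_quat(np.roll(s['tool_rot'],-1)).as_matrix();print(R.round(3))
look('w5',['rest_edge','pointer_tip'])
im=save('scene','s5')[:,:,::-1];cv2.imwrite('pics/s5z.png',cv2.resize(im[90:230,210:390],None,fx=4,fy=4,interpolation=cv2.INTER_CUBIC))
```

```text
7.2 [ 612.03469473 -106.95169269  268.26028681] [-1.730e-01  2.900e-01  4.830e-01  1.766e+00  1.000e-03 -1.330e-01]
[[ 0.999 -0.002  0.041]
 [-0.041  0.001  0.999]
 [-0.002 -1.     0.001]]
rest_edge [([289.6, 178.7], 0.84)]
pointer_tip [([554.3, 142.1], 0.68), ([156.4, 2.0], 0.44)]
```

View pics/w5.png

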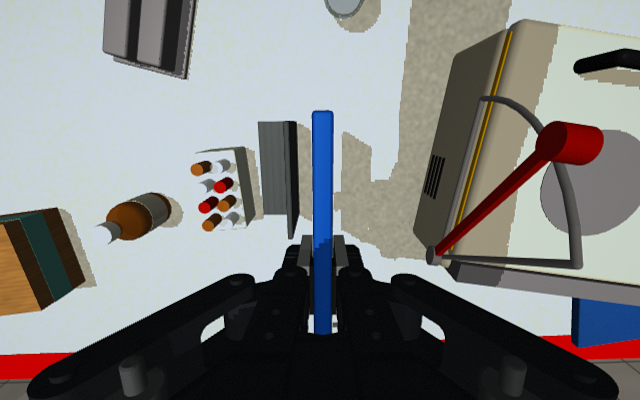

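View pics/s5z.png

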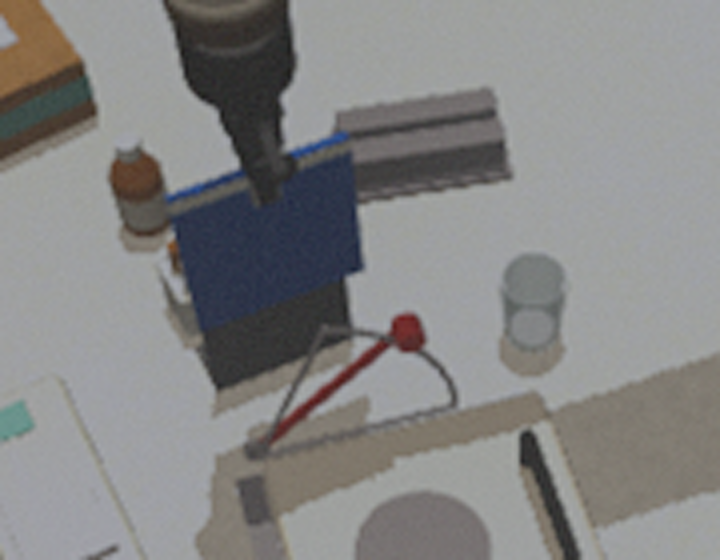

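The rest is now plainly visible, with its top edge near (296,121)–(293,238). I'll zoom in for a precise position, and also get a first measure of the pointer tip at (565,143).

Run:
```python
import cv2
im=cv2.imread('pics/w5.png'); cv2.imwrite('pics/w5r.png',cv2.resize(im[105:250,240:350],None,fx=4.1,fy=4.1,interpolation=cv2.INTER_CUBIC))
```

```text
(no output)
```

View pics/w5r.png

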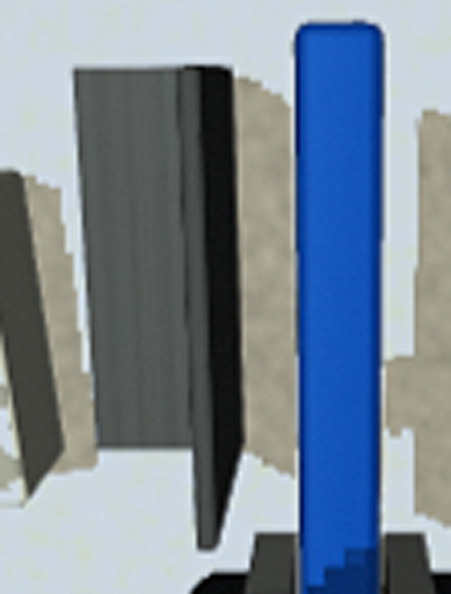

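Run:
```python
from h import *
d=pickle.load(open('pics/w5.pkl','rb'));wi=d['wi']
f=lambda q:(240+q[0]/4.1,105+q[1]/4.1)
P=lambda q,z:planepix(None,f(q),z,wi)
for a,b,z in [((200,68),(215,548),100),((182,68),(199,548),100),((232,68),(244,442),0),((75,70),(98,445),4)]:
    A,B=P(a,z),P(b,z);v=B-A;print(A.round(1),B.round(1),((A+B)/2).round(1),np.linalg.norm(v).round(1),np.degrees(np.arctan2(v[1],v[0])).round(2))
A,B=P((296,100),300),P((300,530),300);print('panel L',A,B);A,B=P((383,100),300),P((381,530),300);print('panel R',A,B); print('near end',P((340,23),300))
```

```text
[ 544.1 -138.2  100. ] [ 671.5 -143.   100. ] [ 607.8 -140.6  100. ] 127.5 -2.18
[ 543.9 -142.6  100. ] [ 671.3 -147.4  100. ] [ 607.6 -145.   100. ] 127.5 -2.15
[ 543.8 -138.5    0. ] [ 671.9 -142.4    0. ] [ 607.9 -140.5    0. ] 128.1 -1.75
[ 542.4 -189.1    4. ] [ 669.6 -193.4    4. ] [ 606.  -191.3    4. ] 127.3 -1.91
panel L [ 548.72464275 -108.07988407  300.        ] [ 589.7421636  -109.74619961  300.        ]
panel R [ 549.04696074 -100.29739689  300.        ] [ 590.07381028 -101.79811983  300.        ]
near end [ 542.29594151 -103.87448098  300.        ]
```

Request:
{"api": "drive_tool", "payload": {
  "rows": [
    {"fingers": 0, "offset": [-0.3, 1, -0.3], "yaw": 0},
    {"fingers": 0, "offset": [-0.3, 3, -0.3], "yaw": 0},
    {"fingers": 0, "offset": [-0.3, 5, -0.3], "yaw": 0},
    {"fingers": 0, "offset": [-0.3, 7, -0.3], "yaw": 0},
    {"fingers": 0, "offset": [-0.3, 9, -0.3], "yaw": 0},
    {"fingers": 0, "offset": [-0.3, 11, -0.3], "yaw": 0},
    {"fingers": 0, "offset": [-0.3, 12.5, -0.3], "yaw": 0},
    {"fingers": 0, "offset": [-0.3, 13.3, -0.3], "yaw": 0},
    {"fingers": 0, "offset": [-0.3, 13.6, -0.3], "yaw": 0},
    {"fingers": 0, "offset": [-0.3, 13.6, -0.3], "yaw": 0}
  ]
}}

```text
time: 8.23
tcp_pos: [606.5, -113.3, 134.5]
tool_rot: [-0.707, 0.707, -0.016, 0.016]
contact_force: [0.7, 0.7, -1.6]
opening: 0.088
```

Request:
{"api": "drive_tool", "payload": {
  "rows": [
    {"fingers": 0, "offset": [0.15, 0, 0.2], "yaw": -0.3},
    {"fingers": 0, "offset": [0.25, 0, 0.35], "yaw": -0.5},
    {"fingers": 0, "offset": [0.25, 0, 0.35], "yaw": -0.5},
    {"fingers": 0, "offset": [0.25, 0.2, 0.35], "yaw": -0.5},
    {"fingers": 0, "offset": [0.25, 0.35, 0.35], "yaw": -0.5},
    {"fingers": 0, "offset": [0.25, 0.45, 0.35], "yaw": -0.5},
    {"fingers": 0, "offset": [0.25, 0.55, 0.35], "yaw": -0.5},
    {"fingers": 0, "offset": [0.25, 0.6, 0.35], "yaw": -0.5},
    {"fingers": 0, "offset": [0.25, 0.6, 0.35], "yaw": -0.5},
    {"fingers": 0, "offset": [0.25, 0.6, 0.35], "yaw": -0.5}
  ]
}}

```text
time: 9.07
tcp_pos: [609.7, -109.4, 128.5]
tool_rot: [0.707, -0.707, 0.013, -0.013]
contact_force: [-1.1, -0.0, 0.4]
opening: 0.089
```

Run:
```python
from h import *
s=arm.get_state();print(s['time'],s['tcp_pos'],s['contact_force']);R=Ro.from_quat(np.roll(s['tool_rot'],-1)).as_matrix();print(R.round(3))
look('w6',['rest_edge'])
im=save('scene','s6')[:,:,::-1];cv2.imwrite('pics/s6z.png',cv2.resize(im[100:220,230:390],None,fx=5,fy=5,interpolation=cv2.INTER_CUBIC))
```

```text
9.0667 [ 609.71499394 -109.35504533  128.51683253] [-1.12644258 -0.0149587   0.37092962]
[[ 0.999  0.     0.036]
 [-0.036  0.     0.999]
 [ 0.    -1.     0.   ]]
rest_edge [([273.5, 231.2], 0.81)]
```

View pics/w6.png

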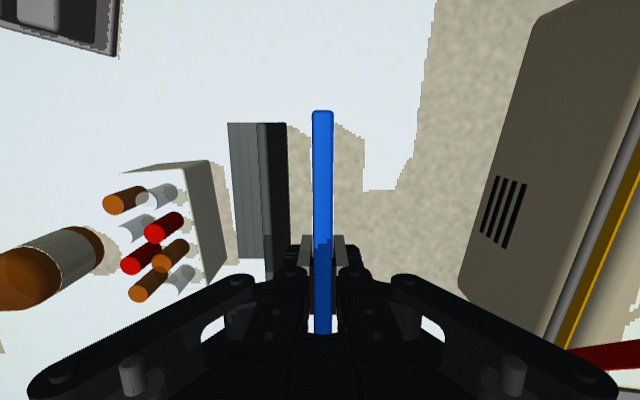

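View pics/s6z.png

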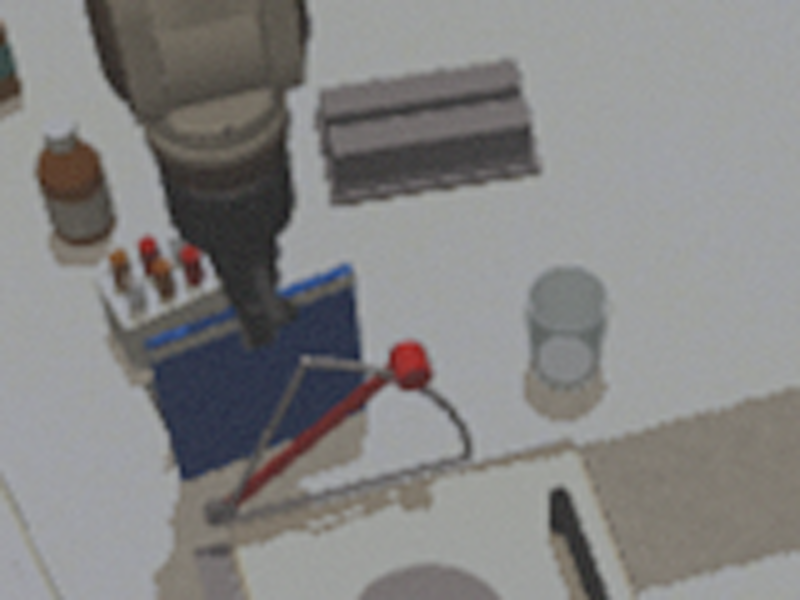

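The force went from about -2 to +0.4 N, so the foot is on the bench, about 31 mm out from the face. I'll loosen the fingers to 2.6 cm, keeping the panel caged, and tip it towards the rest.

Request:
{"api": "drive_tool", "payload": {
  "rows": [
    {"fingers": 1.4, "offset": [0, 0, 0], "yaw": 0},
    {"fingers": 2.0, "offset": [0, 0, 0], "yaw": 0},
    {"fingers": 2.6, "offset": [0, 0, 0], "yaw": 0},
    {"fingers": 2.6, "offset": [0, 0, -0.3], "yaw": 0},
    {"fingers": 2.6, "offset": [0, 0, -0.7], "yaw": 0},
    {"fingers": 2.6, "offset": [0, 0, -1.1], "yaw": 0},
    {"fingers": 2.6, "offset": [0, 0, -1.4], "yaw": 0},
    {"fingers": 2.6, "offset": [0, 0, -1.7], "yaw": 0},
    {"fingers": 2.6, "offset": [0, 0, -2], "yaw": 0},
    {"fingers": 2.6, "offset": [0, 0, -2.2], "yaw": 0}
  ]
}}

```text
time: 10.05
tcp_pos: [608.9, -131.8, 128.4]
tool_rot: [-0.707, 0.707, -0.013, 0.013]
contact_force: [0.1, 0.3, 0.5]
opening: 0.307
```

Run:
```python
from h import *
s=arm.get_state();print(s['time'],s['tcp_pos'],s['contact_force'],s['opening'])
look('w7',[])
im=save('scene','s7')[:,:,::-1];cv2.imwrite('pics/s7z.png',cv2.resize(im[100:220,230:390],None,fx=5,fy=5,interpolation=cv2.INTER_CUBIC))
```

```text
10.05 [ 608.94217481 -131.83072641  128.3555126 ] [0.07716581 0.31802378 0.50745461] 0.306801754045087
```

View pics/w7.png

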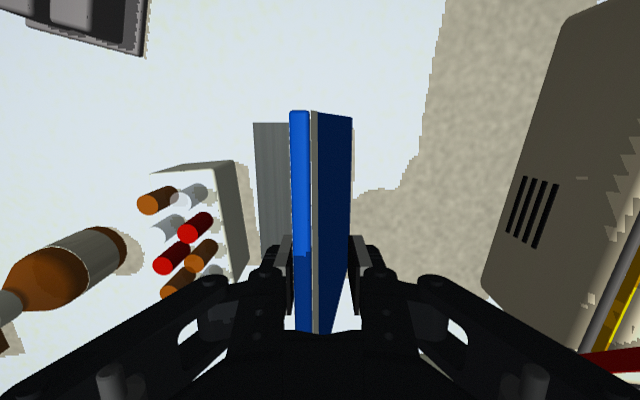

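View pics/s7z.png

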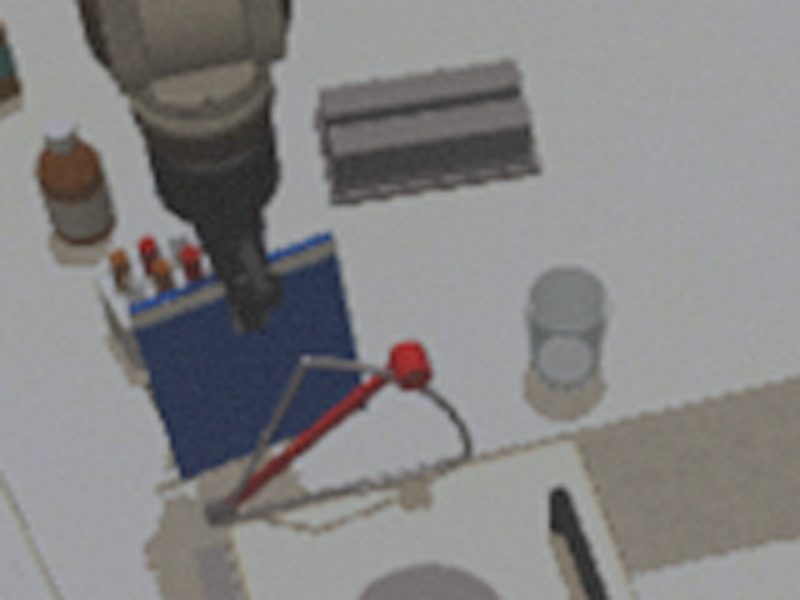

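The panel is leaning on the -y finger with its top edge at column 300, and the foot hasn't moved. I'll continue until the rest takes it, then lift clear.

Request:
{"api": "drive_tool", "payload": {
  "rows": [
    {"fingers": 2.6, "offset": [0, 0, -0.3], "yaw": 0},
    {"fingers": 2.6, "offset": [0, 0, -0.6], "yaw": 0},
    {"fingers": 2.6, "offset": [0, 0, -0.9], "yaw": 0},
    {"fingers": 2.6, "offset": [0, 0, -1.2], "yaw": 0},
    {"fingers": 2.6, "offset": [0, 0, -1.4], "yaw": 0},
    {"fingers": 2.6, "offset": [0, 0, -1.5], "yaw": 0},
    {"fingers": 2.6, "offset": [0, 0, -1.6], "yaw": 0},
    {"fingers": 2.6, "offset": [0, 0, -1.6], "yaw": 0},
    {"fingers": 2.6, "offset": [0, 0, -1.6], "yaw": 0},
    {"fingers": 2.6, "offset": [0, 0, -1.6], "yaw": 0}
  ]
}}

```text
time: 10.98
tcp_pos: [608.4, -147.2, 128.4]
tool_rot: [0.707, -0.707, 0.013, -0.013]
contact_force: [-0.2, 1.1, -0.2]
opening: 0.303
```

Run:
```python
from h import *
s=arm.get_state();print(s['time'],s['tcp_pos'],s['contact_force'],s['opening'])
look('w8',[])
```

```text
10.9833 [ 608.40231182 -147.22392811  128.36833808] [-0.24652693  1.09625173 -0.23397113] 0.30323701729274366
```

View pics/w8.png

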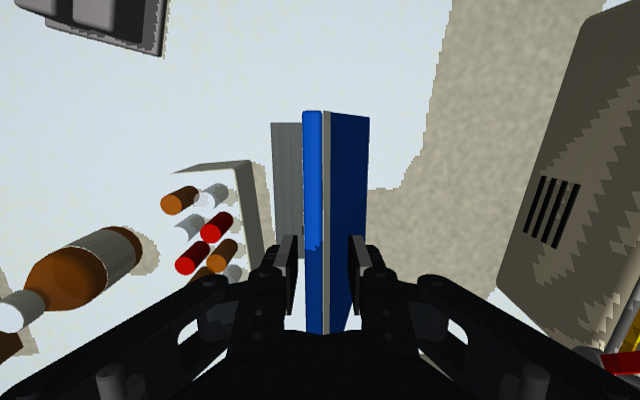

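Now the panel's top edge has moved back between the fingers (column 313), so it is resting on the plate. I'll back off 2 mm and rise.

Request:
{"api": "drive_tool", "payload": {
  "rows": [
    {"fingers": 2.6, "offset": [0, 0, 0.2], "yaw": 0},
    {"fingers": 2.8, "offset": [0, -0.3, 0.2], "yaw": 0},
    {"fingers": 3, "offset": [0, -1, 0.1], "yaw": 0},
    {"fingers": 3, "offset": [0, -2, 0], "yaw": 0},
    {"fingers": 3, "offset": [0, -3.5, 0], "yaw": 0},
    {"fingers": 3, "offset": [0, -6, 0], "yaw": 0},
    {"fingers": 4, "offset": [0, -9, 0], "yaw": 0},
    {"fingers": 5, "offset": [0, -12, 0], "yaw": 0},
    {"fingers": 5, "offset": [0, -15, 0], "yaw": 0},
    {"fingers": 5, "offset": [0, -16, 0], "yaw": 0}
  ]
}}

```text
time: 11.87
tcp_pos: [608.7, -147.5, 294.5]
tool_rot: [-0.706, 0.708, -0.01, 0.015]
contact_force: [0.2, 0.1, 0.5]
opening: 0.587
```

Run:
```python
from h import *
s=arm.get_state();print(s['time'],s['tcp_pos'],s['contact_force'],s['opening'])
look('w9',['panel_mid','panel_foot','rest_edge','pointer_tip','lid_hinge','lid_handle'])
im=save('scene','s9')[:,:,::-1];cv2.imwrite('pics/s9z.png',cv2.resize(im[100:220,230:390],None,fx=5,fy=5,interpolation=cv2.INTER_CUBIC))
```

```text
11.8667 [ 608.66422011 -147.49132571  294.51408042] [0.19061635 0.0964145  0.5221167 ] 0.5867259027591548
panel_mid [([336.1, 179.9], 0.91)]
panel_foot [([350.1, 165.3], 0.61)]
rest_edge [([327.9, 175.9], 0.84)]
pointer_tip []
lid_hinge [([568.7, 262.7], 0.71)]
lid_handle [([266.6, 176.9], 0.19)]
```

View pics/w9.png

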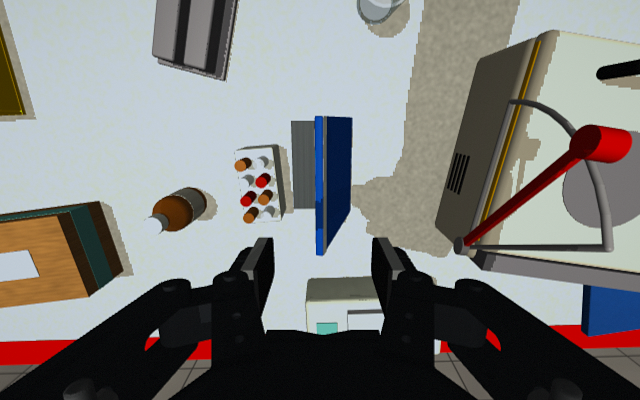

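View pics/s9z.png

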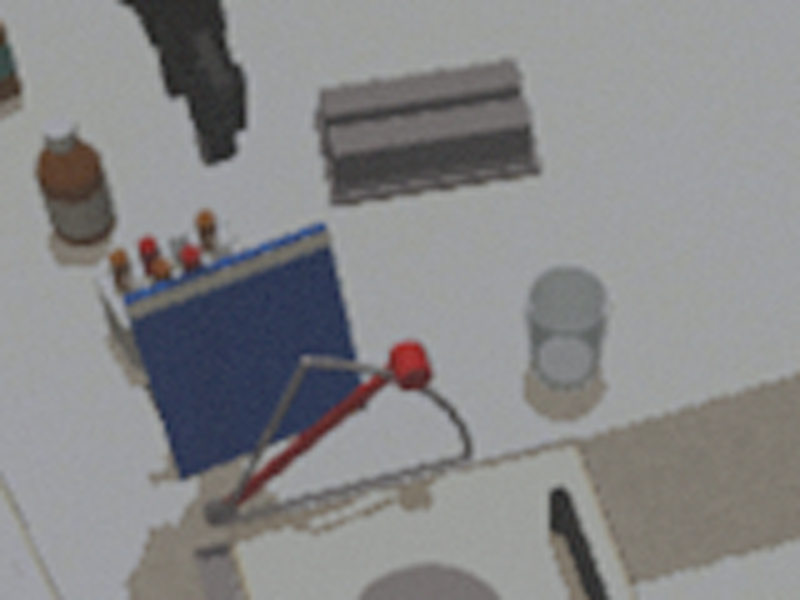

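The panel is released, leaning on the rest, with nothing else disturbed. Next I go above the centrifuge, turning the jaws across the bar.

Request:
{"api": "drive_tool", "payload": {
  "rows": [
    {"fingers": 6, "offset": [-0.5, -2, 1], "yaw": -4},
    {"fingers": 8.5, "offset": [-1.5, -4.5, 3], "yaw": -11},
    {"fingers": 8.5, "offset": [-3, -5, 6], "yaw": -18},
    {"fingers": 8.5, "offset": [-4.5, -5, 9.5], "yaw": -25},
    {"fingers": 8.5, "offset": [-6, -5, 13], "yaw": -32},
    {"fingers": 8.5, "offset": [-7.5, -5, 16.5], "yaw": -39},
    {"fingers": 8.5, "offset": [-9, -5, 20], "yaw": -46},
    {"fingers": 8.5, "offset": [-10.2, -5, 23.5], "yaw": -53},
    {"fingers": 8.5, "offset": [-11, -5, 26.5], "yaw": -60},
    {"fingers": 8.5, "offset": [-11.8, -5, 28.3], "yaw": -67}
  ]
}}

```text
time: 13.1
tcp_pos: [499.5, 142.3, 337.7]
tool_rot: [0.595, -0.595, -0.382, 0.382]
contact_force: [0.1, -0.7, -0.6]
opening: 1.002
```

Request:
{"api": "drive_tool", "payload": {
  "rows": [
    {"fingers": 8.5, "offset": [0, 0, 0], "yaw": -4},
    {"fingers": 8.5, "offset": [0, 0, 0], "yaw": -8},
    {"fingers": 8.5, "offset": [0, 0, 0], "yaw": -12},
    {"fingers": 8.5, "offset": [0, 0, 0], "yaw": -12},
    {"fingers": 8.5, "offset": [0, 0, 0], "yaw": -12},
    {"fingers": 8.5, "offset": [0, 0, 0], "yaw": -12},
    {"fingers": 8.5, "offset": [0, 0, 0], "yaw": -12},
    {"fingers": 8.5, "offset": [0, 0, 0], "yaw": -12},
    {"fingers": 8.5, "offset": [0, 0, 0], "yaw": -12},
    {"fingers": 8.5, "offset": [0, 0, 0], "yaw": -12}
  ]
}}

```text
time: 13.93
tcp_pos: [500.7, 139.7, 338.4]
tool_rot: [0.554, -0.554, -0.44, 0.44]
contact_force: [0.1, 0.3, 0.6]
opening: 0.995
```

Run:
```python
from h import *
s=arm.get_state();print(s['time'],s['tcp_pos'],s['joints'],s['opening']);print(Ro.from_quat(np.roll(s['tool_rot'],-1)).as_matrix().round(3))
look('w10',['pointer_tip','lid_hinge','lid_handle'])
d=pickle.load(open('pics/w9.pkl','rb'));wi=d['wi']
for q in [(352,118),(349,206)]: print('foot front edge',planepix(None,q,0,wi).round(1))
```

```text
13.9333 [500.67427876 139.67337726 338.36113105] [ 2.72041107e-01  8.41741641e-02  3.86742638e-01  1.87337522e+00
  2.32156967e-05 -1.07021938e+00] 0.9947056201669824
[[ 0.227 -0.    -0.974]
 [ 0.974  0.     0.227]
 [ 0.    -1.     0.   ]]
pointer_tip [([203.8, 81.9], 0.59)]
lid_hinge [([158.6, 205.2], 0.84)]
lid_handle [([311.4, 208.3], 0.85)]
foot front edge [ 541.  -103.2    0. ]
foot front edge [ 671.3 -109.1    0. ]
```

View pics/w10.png

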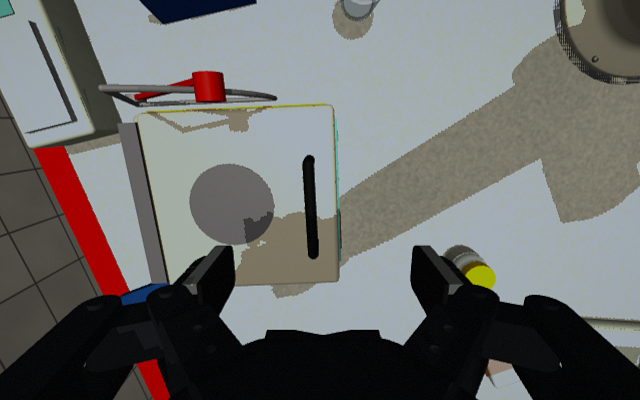

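The handle bar runs from (309,155) to (314,258) and the pointer disc is at (209,87). I'll compute positions and triangulate against views w5 and w9.

Run:
```python
from h import *
L={n:pickle.load(open(f'pics/{n}.pkl','rb'))['wi'] for n in ('w5','w9','w10')}
wi=L['w10']
a,b=planepix(None,(309,157),167,wi),planepix(None,(314,256),167,wi);v=b-a
print('bar',a.round(1),b.round(1),((a+b)/2).round(1),np.linalg.norm(v),np.degrees(np.arctan2(v[1],v[0])))
# handle triangulate
print(tri([(wi,np.array([311.5,207])),(I['top'],np.array([300.5,197.8])),]),)
for q in [(135,113),(333,105),(340,281),(155,283)]: print('lid',planepix(None,q,143,wi).round(1))
for f in ('w5','w9','w10'):
    im=cv2.imread(f'pics/{f}.png').astype(int); m=((im[:,:,2]>90)&(im[:,:,1]<50)&(im[:,:,0]<60)).astype(np.uint8)
    m[300:]=0
    n,l,st,c=cv2.connectedComponentsWithStats(m); print(f,[(st[i],c[i].round(1)) for i in range(1,n) if st[i,4]>200])
for nm,im,(x,y,w,h) in [('a','w10',(90,60,250,60)),('b','w9',(440,90,200,170)),('c','w5',(415,90,200,180))]:
    I0=cv2.imread(f'pics/{im}.png'); k=min(800/w,590/h); cv2.imwrite(f'pics/pt_{nm}.png',cv2.resize(I0[y:y+h,x:x+w],None,fx=3.2,fy=3.2,interpolation=cv2.INTER_CUBIC))
```

```text
bar [507.2 108.  167. ] [528.8 220.2 167. ] [518.  164.1 167. ] 114.26911519667621 79.09548125483187
(array([516.38670559, 158.3412698 , 180.63788772]), np.float64(0.42474500953960614))
lid [683.2  20.4 143. ]
lid [469.9  61.6 143. ]
lid [507.9 272.6 143. ]
lid [739.  221.5 143. ]
w5 [(array([ 554,  122,   50,   42, 1337], dtype=int32), array([581.2, 143.5])), (array([436, 160, 112,  96, 653], dtype=int32), array([494.7, 204.6]))]
w9 [(array([ 585,  126,   47,   37, 1073], dtype=int32), array([611.4, 144.9])), (array([466, 158, 116,  88, 513], dtype=int32), array([526.8, 198.3]))]
w10 [(array([169,  71,  54,  31, 883], dtype=int32), array([204.4,  85.6])), (array([  33,  146,   96,  151, 4421], dtype=int32), array([ 81.2, 218.6]))]
```

View pics/pt_a.png

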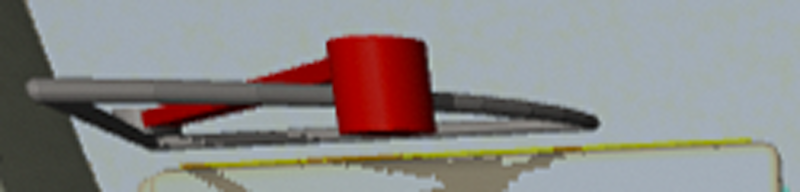

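View pics/pt_b.png

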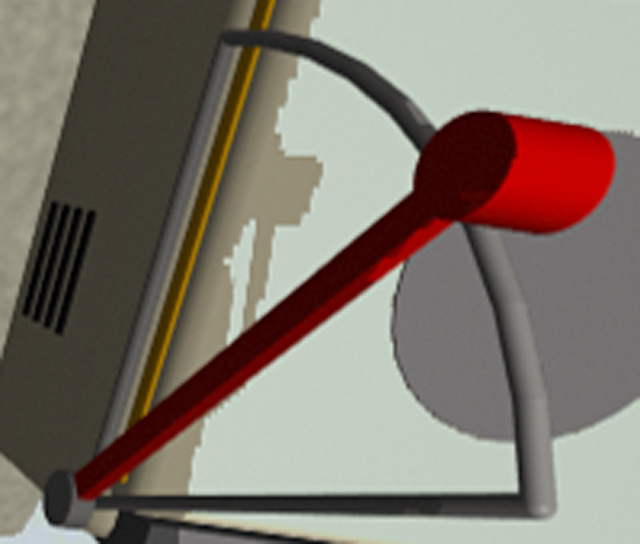

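View pics/pt_c.png

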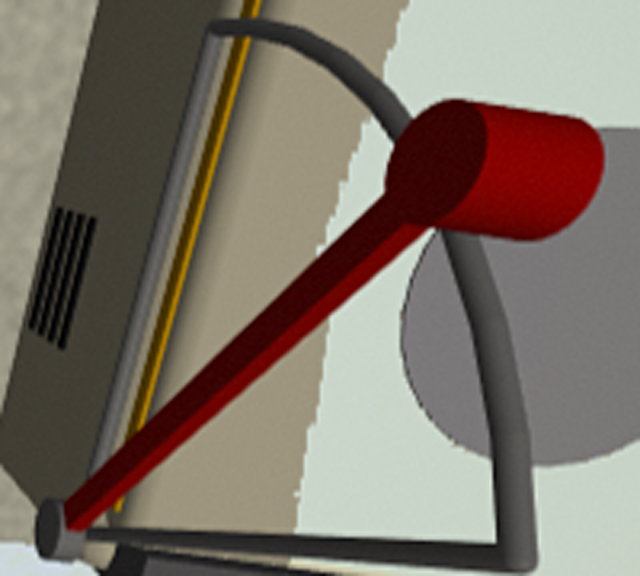

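Run:
```python
from h import *
L={n:pickle.load(open(f'pics/{n}.pkl','rb'))['wi'] for n in ('w5','w9','w10')}
wi=L['w10']
a,b=planepix(None,(309,157),178,wi),planepix(None,(314,256),178,wi);v=b-a
print('bar',a.round(1),b.round(1),((a+b)/2).round(1),np.linalg.norm(v),np.degrees(np.arctan2(v[1],v[0])))
o=[(L['w5'],np.array([569.8,143.3])),(L['w9'],np.array([600.8,144.1])),(L['w10'],np.array([209,86.3]))]
X,e=tri(o);print('tip',X.round(1),e)
for k in range(3): print(tri(o[:k]+o[k+1:]))
th=np.radians(-10.7); lx=np.array([np.cos(th),np.sin(th),0]);ly=np.array([-np.sin(th),np.cos(th),0])
H=(a+b)/2; H[2]=178
hin=H+190*lx; hin[2]=132; print('hinge',hin)
d=X-hin; print('tip rel: x',d@lx,'y',d@ly,'z',d[2],'r',np.hypot(d@lx,d[2]),'ang',np.arctan2(d[2],-(d@lx)))
# hub: end of pointer at hinge axis
print('hub', [planepix(None,p,132,L[n]).round(1) for n,p in (('w9',(460.5,246)),('w5',(433,256)))])
hub=hin-126*ly; print(hub)
for n,wi in L.items(): print(n,proj(None,hub,wi),proj(None,X,wi))
```

```text
bar [506.4 106.9 178. ] [527.3 215.2 178. ] [516.8 161.  178. ] 110.27539144989007 79.09548125483188
tip [563.   32.  245.3] 1.0683842871468414
(array([562.85160654,  31.92422304, 245.17315371]), np.float64(0.8573677953863807))
(array([562.81597591,  31.97968428, 245.34857214]), np.float64(0.8751655010257764))
(array([563.46805071,  33.66078682, 243.51774395]), np.float64(0.13961706068275248))
hinge [703.54123341 125.73186944 132.        ]
tip rel: x -120.69462257684397 y -118.18751551666912 z 113.28774993107223 r 165.53339905714486 ang 0.7537530443495357
hub [array([683.3,   3.8, 132. ]), array([683.8,   4.1, 132. ])]
[680.14723987   1.92265708 132.        ]
w5 [[431.02671167 252.83607059]] [[569.51631073 142.90971269]]
w9 [[459.03802282 243.4656613 ]] [[600.86186167 143.53464066]]
w10 [[137.14701061  95.82389651]] [[207.93161571  86.89130572]]
```

The pointer tip triangulates to (563,32,245), 165.5 mm from the hinge, which gives an angle of about 0.75. I'll descend part way over the bar and look again.

Request:
{"api": "drive_tool", "payload": {
  "rows": [
    {"fingers": 7, "offset": [0.6, 1.5, -0.3], "yaw": -0.6},
    {"fingers": 5, "offset": [1.4, 4, -0.7], "yaw": -1.4},
    {"fingers": 5, "offset": [2.2, 7, -1.1], "yaw": -2.3},
    {"fingers": 5, "offset": [2.4, 10, -1.1], "yaw": -2.3},
    {"fingers": 5, "offset": [2.4, 11.5, -1.1], "yaw": -2.3},
    {"fingers": 5, "offset": [2.4, 11.8, -1.1], "yaw": -2.3},
    {"fingers": 5, "offset": [2.4, 11.8, -1.1], "yaw": -2.3},
    {"fingers": 5, "offset": [2.4, 11.8, -1.1], "yaw": -2.3},
    {"fingers": 5, "offset": [2.4, 11.8, -1.1], "yaw": -2.3},
    {"fingers": 5, "offset": [2.4, 11.8, -1.1], "yaw": -2.3}
  ]
}}

```text
time: 14.97
tcp_pos: [517.3, 160.7, 222.0]
tool_rot: [-0.544, 0.545, 0.452, -0.45]
contact_force: [-0.1, -0.2, -0.1]
opening: 0.588
```

Run:
```python
from h import *
s=arm.get_state();print(s['time'],s['tcp_pos'],s['opening']);print(Ro.from_quat(np.roll(s['tool_rot'],-1)).as_matrix().round(3))
look('w11',['lid_handle'])
```

```text
14.9667 [517.32895822 160.70743888 221.96102051] 0.5877536634396696
[[ 0.187  0.002 -0.982]
 [ 0.982  0.001  0.187]
 [ 0.001 -1.    -0.002]]
lid_handle [([318.1, 223.7], 0.71)]
```

View pics/w11.png

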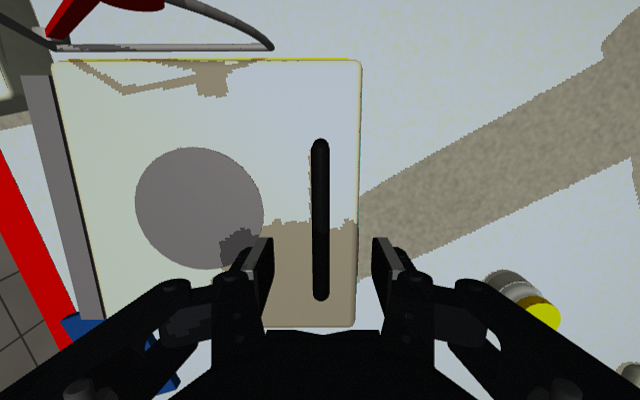

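The bar is vertical at column 320.5 (rows 139–300), about 1 mm off centre. I'll descend and grip.

Request:
{"api": "drive_tool", "payload": {
  "rows": [
    {"fingers": 5, "offset": [0, 1.5, -0.1], "yaw": 0},
    {"fingers": 5, "offset": [0, 3.5, -0.1], "yaw": 0},
    {"fingers": 5, "offset": [0, 5.2, -0.1], "yaw": 0},
    {"fingers": 5, "offset": [0, 5.9, -0.1], "yaw": 0},
    {"fingers": 4, "offset": [0, 5.9, -0.1], "yaw": 0},
    {"fingers": 3, "offset": [0, 5.9, -0.1], "yaw": 0},
    {"fingers": 2, "offset": [0, 5.9, -0.1], "yaw": 0},
    {"fingers": 0.5, "offset": [0, 5.9, -0.1], "yaw": 0},
    {"fingers": 0.5, "offset": [0, 5.9, -0.1], "yaw": 0},
    {"fingers": 0.5, "offset": [0, 5.9, -0.1], "yaw": 0}
  ],
  "newtons": 50
}}

```text
time: 15.9
tcp_pos: [518.7, 160.5, 162.6]
tool_rot: [-0.544, 0.545, 0.452, -0.45]
contact_force: [4.8, -0.6, 3.7]
opening: 0.118
```

Run:
```python
from h import *
s=arm.get_state();print(s['time'],s['tcp_pos'],s['opening'],s['contact_force'])
look('w12',['lid_handle'])
P=np.array(s['tcp_pos']); h=P[2]+15
r=np.hypot(190,46);a0=np.arctan2(46,190)
for t in (.1,.2,.3,.4,.5,.6,.7,.75,.8): print(t,'back',round(190-r*np.cos(a0+t),1),'up',round(r*np.sin(a0+t)-46,1))
```

```text
15.9 [518.68934404 160.52495937 162.5599575 ] 0.11836314127198774 [ 4.78153775 -0.61342677  3.65605325]
lid_handle [([320.7, 268.5], 0.61)]
0.1 back 5.5 up 18.7
0.2 back 12.9 up 36.8
0.3 back 22.1 up 54.1
0.4 back 32.9 up 70.4
0.5 back 45.3 up 85.5
0.6 back 59.2 up 99.2
0.7 back 74.3 up 111.6
0.75 back 82.3 up 117.2
0.8 back 90.6 up 122.3
```

View pics/w12.png

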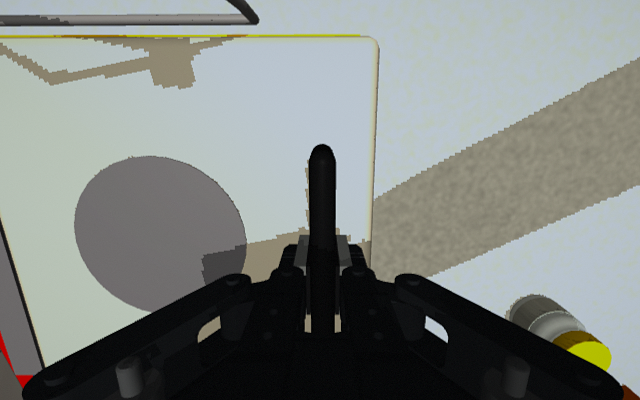

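The bar is gripped at about 10 mm opening. I'll lift along the arc, back being tool -z, first to about 0.5 rad.

Request:
{"api": "drive_tool", "payload": {
  "rows": [
    {"fingers": 0.5, "offset": [0, -0.6, -0.15], "yaw": 0},
    {"fingers": 0.5, "offset": [0, -1.4, -0.4], "yaw": 0},
    {"fingers": 0.5, "offset": [0, -2.35, -0.7], "yaw": 0},
    {"fingers": 0.5, "offset": [0, -3.3, -1.1], "yaw": 0},
    {"fingers": 0.5, "offset": [0, -4.2, -1.5], "yaw": 0},
    {"fingers": 0.5, "offset": [0, -5.4, -2.2], "yaw": 0},
    {"fingers": 0.5, "offset": [0, -6.4, -2.8], "yaw": 0},
    {"fingers": 0.5, "offset": [0, -7.5, -3.6], "yaw": 0},
    {"fingers": 0.5, "offset": [0, -8.3, -4.3], "yaw": 0},
    {"fingers": 0.5, "offset": [0, -8.55, -4.5], "yaw": 0}
  ]
}}

```text
time: 16.83
tcp_pos: [559.8, 152.8, 247.3]
tool_rot: [0.546, -0.543, -0.45, 0.452]
contact_force: [-14.1, 3.8, 2.1]
opening: 0.118
```

Run:
```python
from h import *
s=arm.get_state();print(s['time'],s['tcp_pos'],s['opening'],s['contact_force'])
look('w13',['pointer_tip'])
im=save('scene','s13')[:,:,::-1];cv2.imwrite('pics/s13z.png',cv2.resize(im[100:280,220:400],None,fx=3.3,fy=3.3,interpolation=cv2.INTER_CUBIC))
```

```text
16.8333 [559.84098116 152.84126883 247.26641506] 0.11763436337386067 [-14.12000096   3.78936641   2.14477284]
pointer_tip []
```

View pics/w13.png

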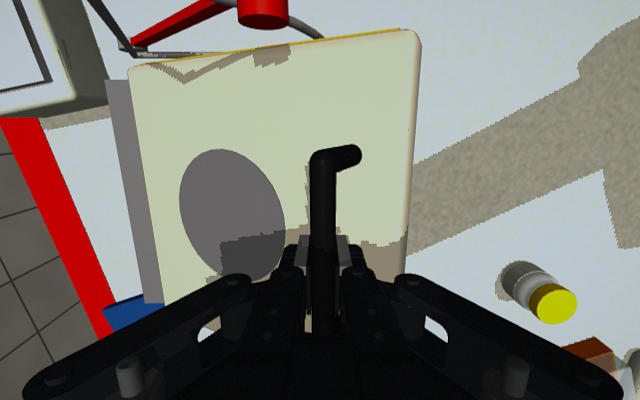

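View pics/s13z.png

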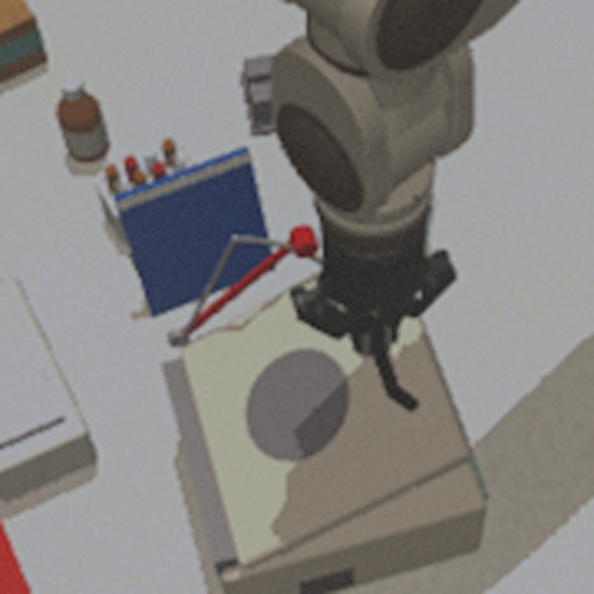

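There is about 14 N of horizontal push, so I've moved slightly too far back for the arc. I'll go on to about 0.7 with less back-motion.

Request:
{"api": "drive_tool", "payload": {
  "rows": [
    {"fingers": 0.5, "offset": [0, -0.3, -0.1], "yaw": 0},
    {"fingers": 0.5, "offset": [0, -0.7, -0.4], "yaw": 0},
    {"fingers": 0.5, "offset": [0, -1.1, -0.75], "yaw": 0},
    {"fingers": 0.5, "offset": [0, -1.5, -1.15], "yaw": 0},
    {"fingers": 0.5, "offset": [0, -1.9, -1.6], "yaw": 0},
    {"fingers": 0.5, "offset": [0, -2.3, -2.1], "yaw": 0},
    {"fingers": 0.5, "offset": [0, -2.6, -2.5], "yaw": 0},
    {"fingers": 0.5, "offset": [0, -2.7, -2.6], "yaw": 0},
    {"fingers": 0.5, "offset": [0, -2.7, -2.6], "yaw": 0},
    {"fingers": 0.5, "offset": [0, -2.7, -2.6], "yaw": 0}
  ]
}}

```text
time: 17.82
tcp_pos: [585.5, 148.0, 273.6]
tool_rot: [0.546, -0.543, -0.45, 0.452]
contact_force: [-10.0, 4.3, 1.0]
opening: 0.119
```

Run:
```python
from h import *
s=arm.get_state();print(s['time'],s['tcp_pos'],s['opening'],s['contact_force'])
d=look('w14',['pointer_tip'])
P0=np.array([518.7,160.5,162.6]);P=np.array(s['tcp_pos']);lx=np.array([.982,-.187,0])
for off in (0,3):
  b=(P-P0)@lx+0; u=P[2]-P0[2]; print('back',b,'up',u)
a0=np.arctan2(46,190);print('angle',np.arctan2(46+u,190-b)-a0,'r',np.hypot(46+u,190-b))
im=cv2.imread('pics/w14.png');cv2.imwrite('pics/w14z.png',cv2.resize(im[0:150,60:460],None,fx=2,fy=2,interpolation=cv2.INTER_CUBIC))
```

```text
17.8167 [585.47998357 148.01466788 273.55984816] 0.11915237615157799 [-9.96526885  4.31089169  0.96342848]
pointer_tip [([318.4, 8.9], 0.83)]
back 67.9127009719636 up 110.95984816301845
back 67.9127009719636 up 110.95984816301845
angle 0.6721890832790626 r 198.85095554037196
```

View pics/w14.png

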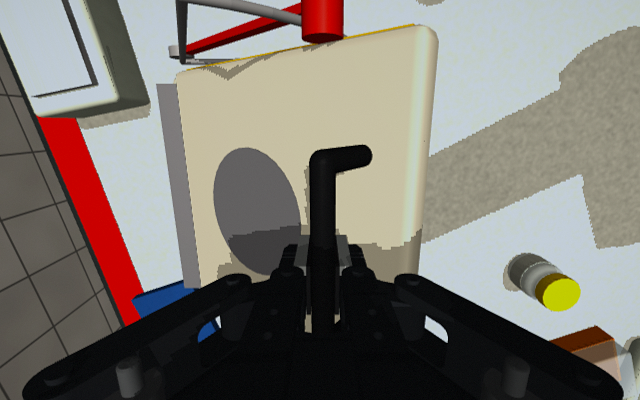

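View pics/w14z.png

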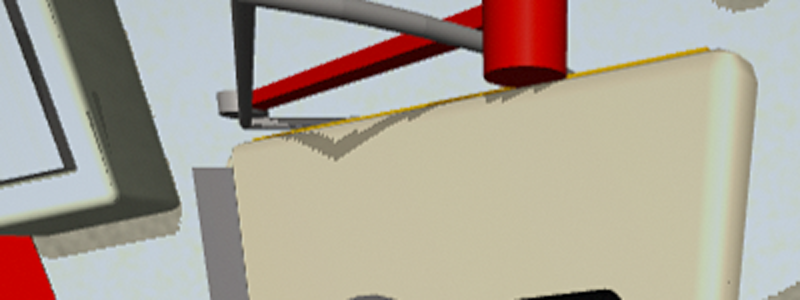

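The lid is at roughly 0.66–0.67. I want an independent angle, so I'll fit the grey lid disc and the lid's front edge seen in the shut and raised wrist views.

Run:
```python
import cv2
for f in ('w10','w14'):
    im=cv2.imread(f'pics/{f}.png')
    r=im[150:260,170:350] if f=='w10' else im[10:290,160:450]
    cv2.imwrite(f'pics/{f}c.png',cv2.resize(r,None,fx=2.7 if f=='w14' else 4,fy=2.7 if f=='w14' else 4,interpolation=cv2.INTER_CUBIC)[:600,:800])
im=cv2.imread('pics/w11.png');cv2.imwrite('pics/w11c.png',cv2.resize(im[50:330,40:380],None,fx=2.1,fy=2.1,interpolation=cv2.INTER_CUBIC))
```

```text
(no output)
```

View pics/w11c.png

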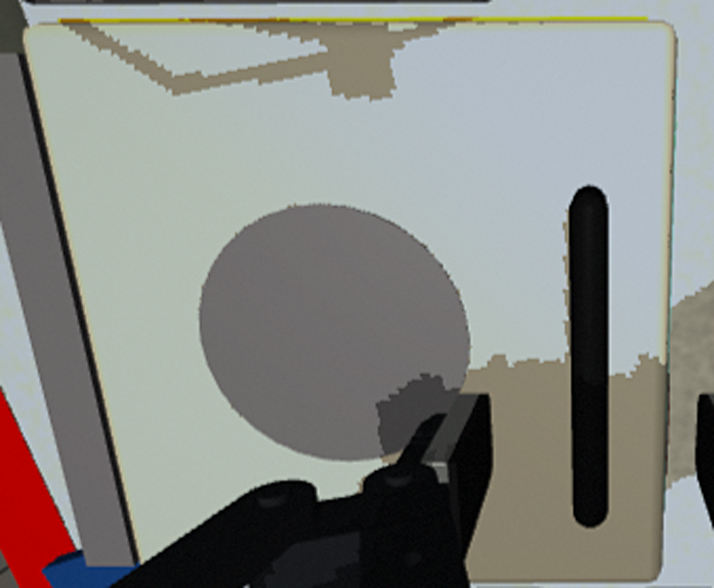

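View pics/w14c.png

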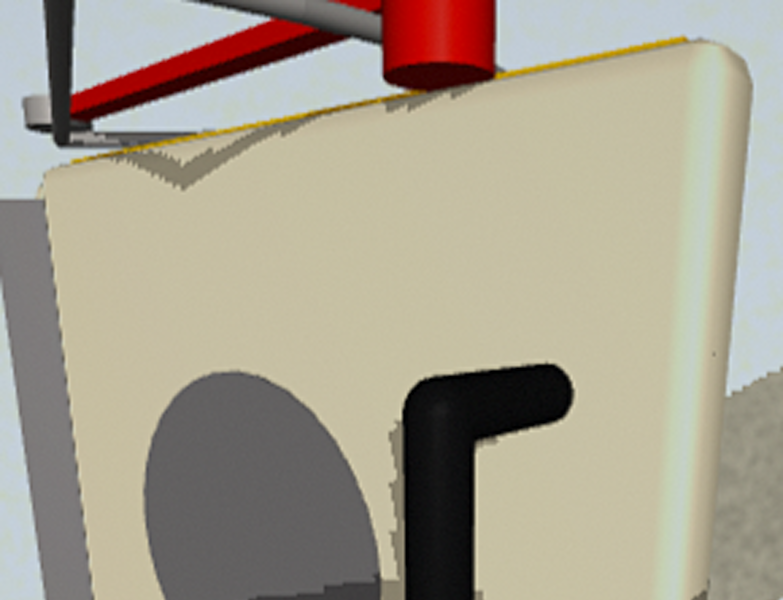

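```bash
cat > fit.py <<'E'
from h import *
L={n:pickle.load(open(f'pics/{n}.pkl','rb'))['wi'] for n in ('w10','w11','w14','w5','w9')}
th=np.radians(-10.8); lx=np.array([np.cos(th),np.sin(th),0]);ly=np.array([-np.sin(th),np.cos(th),0]);lz=np.array([0,0,1.])
def W(h,t,p): # lid-frame pts to world
    p=np.atleast_2d(p); ex=lx*np.cos(t)-lz*np.sin(t); ez=lx*np.sin(t)+lz*np.cos(t)
    return h+p[:,:1]*ex+p[:,1:2]*ly+p[:,2:]*ez
ph=np.linspace(0,2*np.pi,200)
def ext(n,h,t,cx,cy,r):
    q=proj(None,W(h,t,np.c_[cx+r*np.cos(ph),cy+r*np.sin(ph),11+0*ph]),L[n]); return np.array([q[:,0].min(),q[:,0].max(),q[:,1].min(),q[:,1].max()])
def barcol(n,h,t,row): # column of bar axis at row
    q=proj(None,W(h,t,[[-190,-50,46],[-190,50,46]]),L[n]); return q[0,0]+(row-q[0,1])*(q[1,0]-q[0,0])/(q[1,1]-q[0,1])
def f(p):
    h=np.array([p[0],p[1],132]);c=p[2:5];t=p[5]
    return np.concatenate([ext('w10',h,0,*c)-[190,274,163,244],ext('w11',h,0,*c)-[135.2,263.8,147.1,269.5],(ext('w14',h,t,*c)-[213.7,300.7,147.4,0])[:3],
      [barcol('w10',h,0,200)-311.3,barcol('w11',h,0,200)-320.2, barcol('w14',h,t,200)-322.5]])
if __name__=='__main__':
    r=least_squares(f,[703,126,-100,0,40,.66]);print(r.x.round(3));print(r.fun.round(1))
    h=np.array([r.x[0],r.x[1],132]);t=r.x[5]
    for n in ('w5','w9'): print(n,'hub',proj(None,h-126*ly,L[n]))
    q=lambda *p:proj(None,W(h,t,p),L['w14'])[0].round(1)
    print('corner TFR',q(-220,-110,11),'BFR',q(-220,-110,-11),'elbow',q(-190,-50,46),'line front',q(-210,-111,0),'rear',q(0,-110,0),'rear top',q(0,-110,11))
    print('front bottom edge at mid', q(-220,-60,-11))
    tip=np.array([563,32,245.3])-h; print('pointer',np.arctan2(tip[2],-tip@lx),np.hypot(tip[2],tip@lx),tip@ly)
E
python3 fit.py
```

```text
[ 9.122930e+02  1.214383e+03 -9.475900e+01 -1.106285e+03  5.002400e+01
  6.620000e-01]
[-0.5 -0.   0.6  0.6  0.3 -0.1 -0.1 -0.3  0.3  0.  -0.4 -1.1  0.7 -0.1]
w5 hub [[1354.43249309  381.12756677]]
w9 hub [[1313.41149521  367.76383141]]
corner TFR [354.1 911.5] BFR [362.1 880.5] elbow [321.8 943.1] line front [352.3 884.8] rear [256.1 713.6] rear top [251.4 722.8]
front bottom edge at mid [360.9 892.9]
pointer 0.7502873158299151 166.16583295142044 -1226.890989193722
```

The fit puts the lid at 0.662 with residuals of about 1 px, and the arm kinematics give 0.66. The pointer fits at 0.745–0.75. I'll raise by about 0.085 more, which is up 10 mm and back 14 mm.

Request:
{"api": "drive_tool", "payload": {
  "rows": [
    {"fingers": 0.5, "offset": [0, -0.15, -0.2], "yaw": 0},
    {"fingers": 0.5, "offset": [0, -0.35, -0.45], "yaw": 0},
    {"fingers": 0.5, "offset": [0, -0.55, -0.7], "yaw": 0},
    {"fingers": 0.5, "offset": [0, -0.75, -1], "yaw": 0},
    {"fingers": 0.5, "offset": [0, -0.9, -1.25], "yaw": 0},
    {"fingers": 0.5, "offset": [0, -1, -1.4], "yaw": 0},
    {"fingers": 0.5, "offset": [0, -1, -1.4], "yaw": 0},
    {"fingers": 0.5, "offset": [0, -1, -1.4], "yaw": 0},
    {"fingers": 0.5, "offset": [0, -1, -1.4], "yaw": 0},
    {"fingers": 0.5, "offset": [0, -1, -1.4], "yaw": 0}
  ]
}}

```text
time: 18.75
tcp_pos: [599.1, 145.5, 284.2]
tool_rot: [0.546, -0.543, -0.45, 0.452]
contact_force: [-10.0, 4.0, 4.5]
opening: 0.119
```

Run:
```python
from h import *
s=arm.get_state();print(s['time'],s['tcp_pos'],s['opening'],s['contact_force'])
P0=np.array([518.7,160.5,162.6]);P=np.array(s['tcp_pos']);b=(P-P0)@[.982,-.187,0];print('back',b,'th',np.arccos((190-b)/195.5)-.2375)
d=look('w15',['pointer_tip'])
for c in('top','scene'):
    im=save(c,c+'15')[:,:,::-1]
    r=im[110:220,250:400] if c=='top' else im[100:280,220:400]
    cv2.imwrite(f'pics/{c}15z.png',cv2.resize(r,None,fx=5 if c=='top' else 3.3,fy=5 if c=='top' else 3.3,interpolation=cv2.INTER_CUBIC))
im=cv2.imread('pics/w15.png');cv2.imwrite('pics/w15c.png',cv2.resize(im[0:280,160:450],None,fx=2.1,fy=2.1,interpolation=cv2.INTER_CUBIC))
```

```text
18.75 [599.05392928 145.50759113 284.1650937 ] 0.11896477351039114 [-10.03955123   4.00433305   4.46906414]
back 81.71113901566908 th 0.7462464628655787
pointer_tip [([342.6, 13.2], 0.72)]
```

View pics/w15c.png

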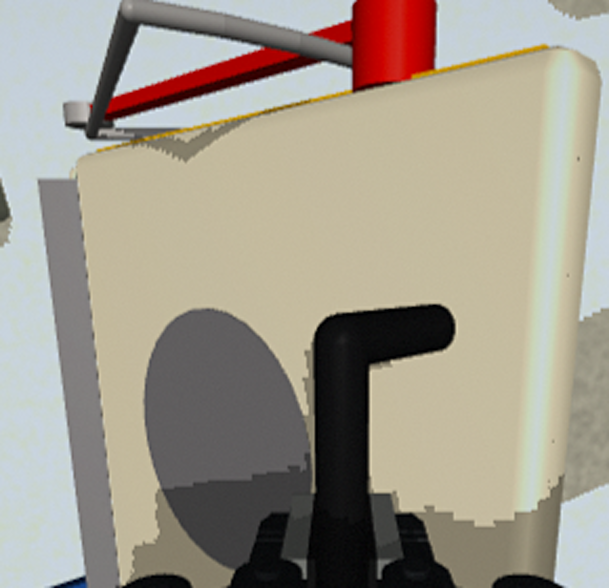

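View pics/top15z.png

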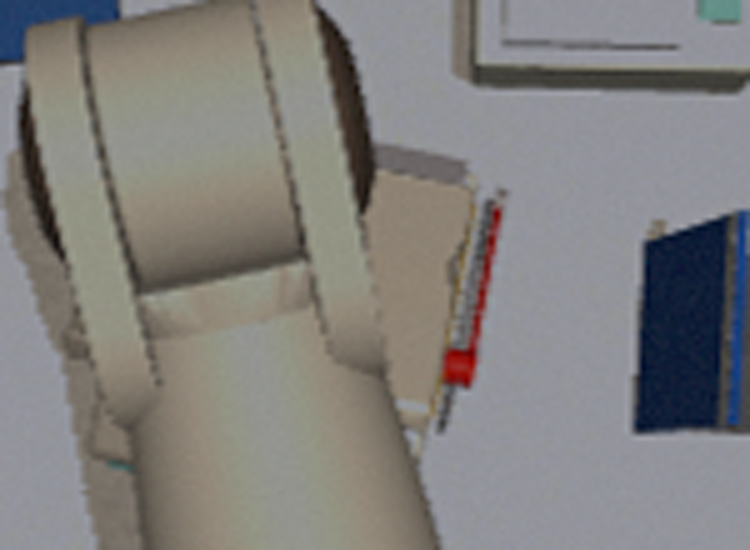

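View pics/scene15z.png

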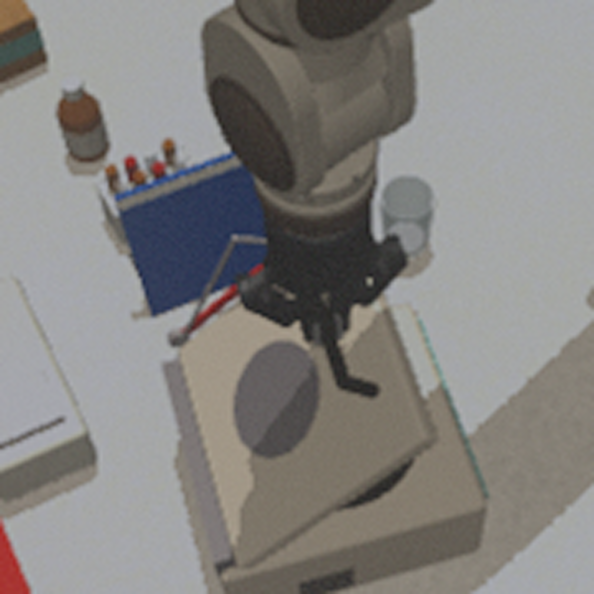

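Now a joint fit of the lid angle in w15 and of the pointer angle over all the wrist views.

```bash
cat > fit2.py <<'E'
import fit
from fit import *
L['w15']=pickle.load(open('pics/w15.pkl','rb'))['wi']
def g(p):
    h=np.array([p[0],p[1],132]);c=p[2:5];t14,t15,a,lat=p[5:9]
    e=[ext('w10',h,0,*c)-[190,274,163,244],ext('w11',h,0,*c)-[135.2,263.8,147.1,269.5],(ext('w14',h,t14,*c)-[213.7,300.7,147.4,0])[:3],
     (ext('w15',h,t15,*c)-[160+144/2.1,160+311/2.1,308/2.1,0])[:3],
     [barcol('w10',h,0,200)-311.3,barcol('w11',h,0,200)-320.2,barcol('w14',h,t14,200)-322.5,barcol('w15',h,t15,200)-(160+341.5/2.1)]]
    T=h+lat*ly-165*np.cos(a)*lx+165*np.sin(a)*lz
    for n,uv in (('w5',(569.8,143.3)),('w9',(600.8,144.1)),('w10',(209,86.3))): e.append(proj(None,T,L[n])[0]-uv)
    for n,u,row in (('w14',322.5,20),('w15',348,20)):
        q=proj(None,np.array([T,T+10*ly]),L[n]); e.append([q[0,0]+(row-q[0,1])*(q[1,0]-q[0,0])/(q[1,1]-q[0,1])-u])
    # hub in w5,w9 (outer end of hub, column/row)
    H=h+(lat-8)*ly
    for n,uv in (('w5',(432,255)),('w9',(460,246))): e.append((proj(None,H,L[n])[0]-uv)*0.5)
    # centre-lateral prior
    e.append([(lat+126)/5])
    return np.concatenate(e)
r=least_squares(g,[703,126,-100,0,40,.66,.75,.75,-120],loss='soft_l1');print(r.x.round(3));print(g(r.x).round(1))
J=r.jac;C=np.linalg.inv(J.T@J);print('sd',np.sqrt(np.diag(C)).round(4), 'diff',r.x[6]-r.x[7])
E
python3 fit2.py
```

```text
[ 7.06021e+02  1.34254e+02 -9.44820e+01 -6.52900e+00  5.00640e+01
  6.63000e-01  7.50000e-01  7.44000e-01 -1.26000e+02]
[-0.6 -0.   0.6  0.7  0.2 -0.1  0.  -0.2  0.3 -0.1 -0.3  0.6 -0.  -0.3
 -0.9  1.  -0.  -0.1 -0.3 -0.3 -0.2 -0.5 -0.   2.6 -0.5 -1.  -0.2 -0.8
 -0.2 -1.   0. ]
sd [1.1851e+00 4.9476e+00 6.9210e-01 5.0690e+00 3.0940e-01 4.8000e-03
 4.5000e-03 5.7000e-03 5.0000e+00] diff 0.005813529736065637
```

The lid is at 0.750 and the pointer at 0.744, about ±0.01, so they are level within measurement error. I'll hold for one call to confirm it stays still.

Request:
{"api": "drive_tool", "payload": {
  "rows": [
    {"fingers": 0.5, "offset": [0, 0, 0], "yaw": 0},
    {"fingers": 0.5, "offset": [0, 0, 0], "yaw": 0},
    {"fingers": 0.5, "offset": [0, 0, 0], "yaw": 0},
    {"fingers": 0.5, "offset": [0, 0, 0], "yaw": 0},
    {"fingers": 0.5, "offset": [0, 0, 0], "yaw": 0},
    {"fingers": 0.5, "offset": [0, 0, 0], "yaw": 0},
    {"fingers": 0.5, "offset": [0, 0, 0], "yaw": 0},
    {"fingers": 0.5, "offset": [0, 0, 0], "yaw": 0},
    {"fingers": 0.5, "offset": [0, 0, 0], "yaw": 0},
    {"fingers": 0.5, "offset": [0, 0, 0], "yaw": 0}
  ]
}}

```text
time: 19.78
tcp_pos: [599.0, 145.5, 284.2]
tool_rot: [0.546, -0.543, -0.45, 0.452]
contact_force: [-11.4, 4.4, 4.4]
opening: 0.116
```

Run:
```python
from h import *
s=arm.get_state();print(s['time'],s['tcp_pos'],s['opening'],s['contact_force'],np.abs(s['dq']).max())
save('wrist','w16'); a=cv2.imread('pics/w15.png');b=cv2.imread('pics/w16.png');print(np.abs(a.astype(int)-b).mean(), (np.abs(a.astype(int)-b).max(2)>60).sum())
top=save('top','top16')
```

```text
19.7833 [599.02509599 145.5064507  284.18289938] 0.11581724169016762 [-11.4350126    4.42691799   4.41629853] 0.0018008953838710678
1.0685208333333334 4
```

View pics/top16.png

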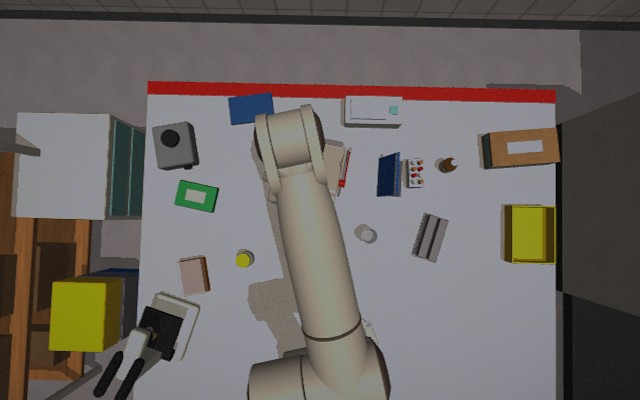

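The lid is static. The panel leans at (389,175), and the rack, bottle, beaker, jar and box are all where they were. Handing in.

```bash
python3 -c "
from bench import arm
print(arm.finish_job())"
```

```text
the job is handed in; nothing more can be done
None
```

The splash panel is leaning against the rest, and the lid is held open at the pointer's mark. I handed the job in at about 20 s of the 51 s allowed.

**Panel:** With the centrifuge shut, I lifted the panel out of its stand and set its foot on the bench. I then tipped it back, caged between loosened fingers, until the rest carried it. The wrist camera put the foot's centre about 30.5 mm out from the rest and the panel within about 2 mm of centre. It stayed leaning by itself in every later picture.

**Lid:** I gripped the bar and raised the lid along its arc. A joint fit over the wrist views gave the lid at 0.750 rad and the pointer at 0.744 rad, each good to about 0.01. The arm's own position gave 0.746 for the lid. The lid did not move during a further 0.8 s hold, with the bar still gripped.

**Other things on the bench:** The rack, bottle, beaker, jar, slide box and pointer looked unmoved in the last top view.

**Not perfect:**
- About 12 N of sideways push on the handle remained at hand-in. The bar may have slipped about 4 mm in the pads during the lift.
- The top view put the rest's face 4–5 mm from where the wrist views did. I relied on the wrist views, which agreed with the scene view to about 2 mm.

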